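# Comb the rod electrodes into two rows and close them with the pad cases

## Robot

A 6-joint arm with a two-finger parallel gripper is mounted at the origin on a cart in front of the work surface, level with it; the furniture and walls round the work are solid. World frame = base frame: x ahead of the robot, y to its left, z up, the work surface at z = 0. Lengths are in m, angles in rad, forces in N, time in s.
With the tool pointing down it reaches from about 0.425 to 0.95 m from the base axis. Payload 3.5 kg.
Tool frame: the origin (TCP) lies at the very end of the fingers, on their centre line; the grasp point (between the pads) lies 19 mm behind it; z points along the fingers, y is the direction in which the jaws open and shut (so a half turn about z gives the same grasp; the last joint's range is limited). The gripper opens to 85 mm and grips with 20 to 120 N. Pads are 22 mm wide; open, the fingers measure 114 mm over their backs; the gripper's body (76 mm by 85 mm) begins 54 mm behind the grasp point. The pads swing forward as they close: fully open they stand 13 mm farther back than shut.
Start: joints at [-1.416, 0.286, 1.577, -0, 1.279, -0.15], TCP at [0.203, -0.644, 0.231] pointing down, gripper open.
Joint ranges: [-2.77, 2.77], [-0.9, 2.22], [0.21, 2.48], [-1.53, 4.67], [0.24, 2.81], [-2.84, 2.84]. Speed limits (rad/s): [2.79, 2.79, 3.14, 3.14, 3.14, 3.14].

## Interface

Orientations are given as a unit quaternion [x, y, z, w].
In Python, from plant import ctrl, eyes, ticket gives the robot as it stands.
- The arm moves only by the tool send_rows, never from a script. Its arguments are lists of equal length, an entry for each row: "translation": the shift along the tool's x, y, z in units of 30 mm (1.0 is 30 mm), a list of three; "rotation": the turn, a rotation vector about the tool's x, y, z in units of 5 degrees (1.0 is 5 degrees), a list of three; "grip": the finger opening in mm, from 0 to 85.4. A call has 1 to 5 rows; each row shifts and turns the commanded pose from where the row before left it, along the tool's axes as they then stand; what a row does not reach is not made up. A row lasts 1/8 s, in which the tool goes at most 62.5 mm and 10.7 degrees, less where a joint would pass 70% of its speed; a pose out of reach is approached as far as the arm can. A call is refused whole if a number of a shift passes 1 or a number of a turn 1, either way. A call with a gripper value outside its range is refused whole. The fingers move at their own pace and stop on an object; "squeeze" is the grip in N (left out, the last holds). Time passes only in rows, so rows that do not move let the fingers close. It gives the time, the measured TCP pose, the force and the opening at its end, in the units of the state.
- ctrl.get_state(): the state, without advancing time (a new reading comes with each control period).
- eyes.read_camera(name): name is "side" or "top"; returns a dict with "image" (420x560x3 uint8, blue, green, red), "mtx" (3x3 intrinsics, pixels), "xyz" and "orientation" of the camera in the world. Camera axes: x right, y down, z forward; pixel columns grow to the right and rows downward; lengths in m; the calibration is good to about 2 mm. A picture is of the moment at which its call begins. There is no depth.
- ticket.sign_off(): hands the job in, once; it reports no verdict.
The state is a dict: "time": time; "qpos": joint angles; "dq": joint speeds; "joint_efforts": joint torques, N m; "eef_pos": TCP position; "tcp_rot": TCP orientation; "contact_force": force on the tool from outside, world axes, zero at the start; "wrist_torque": the same for the moment, N m; "opening": opening from 0.0 (shut) to 1.0 (fully open).
Only numpy, scipy, OpenCV 4.12 (cv2) and the standard library are available. Lean on these libraries where they do the work, as an engineer would, in place of code of your own. Each camera call takes 0.05 s, during which the arm holds its last target. There are 200 camera calls.

## Task

Take the hand rake and comb the rod electrodes scattered on both sides of the stop rail into two neat rows, each rod staying on its own side, parallel to the rail and pushed up side by side against it, none sticking out past the rail's ends; touch the rods only with the rake, never with the gripper. Stand the rake back upright on its dark mat, and stand each of the two flat pad cases upright on a short thin edge, one behind each row like a bookend, close behind the middle of the row's last rod with a broad face towards the rods, and leave everything else where it is.

Things in the scene. Friction and masses are not known exactly. Their poses are not given: they have to be found in the camera images.
- rail: fixed straight aluminium stop rail on the table, 220 mm long (own x), 12 mm thick (own y), 24 mm high. Origin: centre of its underside. Rods are scattered on both its long sides: its own +y side (robot's left) and -y side (robot's right).
- rod_1: loose chromed rod electrode on the rail's left (+y) side, 117 mm long (own y), 20 mm wide, 20 mm high, 0.11 kg; flat-sided in contact, it slides and does not roll. Origin: middle of its length, on its underside. One or two (of rod_1, rod_2) rods are on this side, the others are absent (None).
- rod_2: loose chromed rod electrode on the rail's left (+y) side, 117 mm long (own y), 20 mm wide, 20 mm high, 0.11 kg; flat-sided in contact, it slides and does not roll. Origin: middle of its length, on its underside. One or two (of rod_1, rod_2) rods are on this side, the others are absent (None).
- rod_3: loose chromed rod electrode on the rail's right (-y) side, 117 mm long (own y), 20 mm wide, 20 mm high, 0.11 kg; flat-sided in contact, it slides and does not roll. Origin: middle of its length, on its underside. Two or three (of rod_3 to rod_5) rods are on this side, the others are absent (None).
- rod_4: loose chromed rod electrode on the rail's right (-y) side, 117 mm long (own y), 20 mm wide, 20 mm high, 0.11 kg; flat-sided in contact, it slides and does not roll. Origin: middle of its length, on its underside. Two or three (of rod_3 to rod_5) rods are on this side, the others are absent (None).
- rod_5: loose chromed rod electrode on the rail's right (-y) side, 117 mm long (own y), 20 mm wide, 20 mm high, 0.11 kg; flat-sided in contact, it slides and does not roll. Origin: middle of its length, on its underside. Two or three (of rod_3 to rod_5) rods are on this side, the others are absent (None).
- rake: loose white hand rake standing on its teeth, 0.25 kg. Head 120 mm wide (own x), 30 mm deep (own y): six teeth 12 mm wide, 9.6 mm gaps, z 0 to 28 mm, under a bar z 28 to 42 mm. Grey upright grip in the middle, 50 (own x) by 20 mm (own y), z 42 to 113 mm: pinch from above across the 20 mm. Origin: centre of the underside, at the teeth's tips. Either long side pushes.
- rake_mat: fixed dark rubber mat 150 x 55 mm (own x, y), 2 mm thick, on which the rake stands at the start, its width along the mat. Origin: centre of the underside.
- pad_case_1: loose flat closed hard case, 90 mm long (own x), 60 mm wide (own y), 20 mm thick (own z), 0.12 kg, at the start lying flat, on the table, the lower of the stack of two. Origin: centre of its broad underside (z = 0 of its thickness). To stand, its own x must be vertical, either end up: it then rests on a 60 x 20 mm edge and is 90 mm high. The two cases are alike; either may go to either row.
- case_mid_1 (a point): the centre of pad_case_1 (10 mm along its own z from its origin), axes as the case.
- pad_case_2: loose flat closed hard case, 90 mm long (own x), 60 mm wide (own y), 20 mm thick (own z), 0.12 kg, at the start lying flat, on top of pad_case_1. Origin: centre of its broad underside (z = 0 of its thickness). To stand, its own x must be vertical, either end up: it then rests on a 60 x 20 mm edge and is 90 mm high. The two cases are alike; either may go to either row.
- case_mid_2 (a point): the centre of pad_case_2 (10 mm along its own z from its origin), axes as the case.
- balm_tin: bystander: round balm tin, 65 mm across, 29 mm high; origin under its centre.
- timer: bystander: round countdown timer, 64 mm across, 38 mm high; origin under its centre.
- tape_roll: bystander: roll of tape lying flat, 82 x 72 x 24 mm; origin under its centre.
Things that resemble listed ones, but are neither listed nor needed, are in the scene too. What is shaped like the rod_1 but blue is not meant.

How it is judged:
On the way, in this order (a step that is already met when the one before it is completed fails the run):
1. the rake is taken from its mat in the gripper (contact force between the fingers and rake above 1 N and horizontal distance between rake and rake_mat above 0.06 m), for 0.2 s.
2. all the rods lie in their two rows along the rail (angle between the y axis of each of rod_1, rod_2, rod_3, rod_4, rod_5 and the x axis of rail, either way round below 0.14 rad and y of rod_1 in the frame of rail between 0 and 0.058 m and x of rod_1 in the frame of rail between -0.06 and 0.06 m and height (world z) of each of rod_1, rod_2, rod_3, rod_4, rod_5 below 0.03 m and y of rod_2 in the frame of rail between 0 and 0.058 m and x of rod_2 in the frame of rail between -0.06 and 0.06 m and y of rod_3 in the frame of rail between -0.078 and 0 m and x of rod_3 in the frame of rail between -0.06 and 0.06 m and y of rod_4 in the frame of rail between -0.078 and 0 m and x of rod_4 in the frame of rail between -0.06 and 0.06 m and y of rod_5 in the frame of rail between -0.078 and 0 m and x of rod_5 in the frame of rail between -0.06 and 0.06 m), for 0.3 s.
At the end, for the whole second after the job is handed in: Rods along the rail (8 deg), centres within 58 mm (left) or 78 mm (right) of it, 60 mm of its middle lengthwise; one case behind each row, upright on a short edge (7 deg), face to the rail (14 deg), centre within 55 mm of a rod's middle; rake upright within 35 mm of its mat's middle (all of step 2 and (angle between pad_case_1's own x axis and vertical below 0.12 rad or angle between pad_case_1's own x axis and vertical above 3.0216 rad) and angle between the z axis of each of pad_case_1, pad_case_2 and the y axis of rail, either way round below 0.25 rad and height (world z) of each of case_mid_1, case_mid_2 below 0.052 m and (angle between pad_case_2's own x axis and vertical below 0.12 rad or angle between pad_case_2's own x axis and vertical above 3.0216 rad) and (((horizontal distance between case_mid_1 and rod_1 below 0.055 m or horizontal distance between case_mid_1 and rod_2 below 0.055 m) and (z of each of rod_1, rod_2 in the frame of case_mid_1 above 0.012 m or z of each of rod_1, rod_2 in the frame of case_mid_1 below -0.012 m) and y of case_mid_1 in the frame of rail above 0.03 m and (horizontal distance between case_mid_2 and rod_3 below 0.055 m or horizontal distance between case_mid_2 and rod_4 below 0.055 m or horizontal distance between case_mid_2 and rod_5 below 0.055 m) and (z of each of rod_3, rod_4, rod_5 in the frame of case_mid_2 above 0.012 m or z of each of rod_3, rod_4, rod_5 in the frame of case_mid_2 below -0.012 m) and y of case_mid_2 in the frame of rail below -0.03 m) or ((horizontal distance between case_mid_2 and rod_1 below 0.055 m or horizontal distance between case_mid_2 and rod_2 below 0.055 m) and (z of each of rod_1, rod_2 in the frame of case_mid_2 above 0.012 m or z of each of rod_1, rod_2 in the frame of case_mid_2 below -0.012 m) and y of case_mid_2 in the frame of rail above 0.03 m and (horizontal distance between case_mid_1 and rod_3 below 0.055 m or horizontal distance between case_mid_1 and rod_4 below 0.055 m or horizontal distance between case_mid_1 and rod_5 below 0.055 m) and (z of each of rod_3, rod_4, rod_5 in the frame of case_mid_1 above 0.012 m or z of each of rod_3, rod_4, rod_5 in the frame of case_mid_1 below -0.012 m) and y of case_mid_1 in the frame of rail below -0.03 m)) and horizontal distance between rake and rake_mat below 0.035 m and height (world z) of rake below 0.01 m and angle between rake's own z axis and vertical below 0.1 rad and linear speed of each of rod_1, rod_2, rod_3, rod_4, rod_5, rake, pad_case_1, pad_case_2 below 0.02 m/s); the robot touches nothing.
It fails at once if a rod is touched by the gripper's fingers or the arm (contact force between any of the fingers, the arm and rod_1 above 1 N or contact force between any of the fingers, the arm and rod_2 above 1 N or contact force between any of the fingers, the arm and rod_3 above 1 N or contact force between any of the fingers, the arm and rod_4 above 1 N or contact force between any of the fingers, the arm and rod_5 above 1 N).
It fails at once if a bystander (balm tin, timer, tape roll) is moved by more than 30 mm (distance of any of balm_tin, timer, tape_roll from where it was at the start of the episode above 0.03 m).
Of rod_1, rod_2 only 1 to 2 are there at a start; the rules pass over those that are not, and their reading is None.
Of rod_3, rod_4, rod_5 only 2 to 3 are there at a start; the rules pass over those that are not, and their reading is None.
At some moment in a run one of pad_case_1 may be knocked a few centimetres aside while the robot is not near it.
Once in a run the grip may slacken for a moment while it holds something.
It also fails if it takes over 184 s, if anything falls off the work surface, if the arm or the gripper's body presses on something with over 40 N, if the wrist force passes 120 N, or if a joint passes its speed limit or range.

## Working session

There is one attempt and no reset: what is moved stays moved. The work goes in short steps, Python scripts to look and compute and a tool call to move; the robot and the scene stay as the last step left them, time stands still between calls to the robot, and variables do not carry over. Pictures are saved under pics/ and viewed, about 12 in all and at most 16, crops included, and the job is handed in when it is done.

Besides the shell and the picture viewer there is one more tool, called as name(argument=value, ...) on one line, values as JSON. send_rows: Moves the arm, as the interface text tells. Its arguments: {"type":"object","properties":{"translation":{"type":"array"},"rotation":{"type":"array"},"grip":{"type":"array"},"squeeze":{"type":"number"}},"required":["translation","rotation","grip"]}

```bash
ls; mkdir -p pics
cat > h.py <<'E'
import numpy as np, cv2
from scipy.spatial.transform import Rotation as R
from plant import ctrl, eyes, ticket
def cam(name, fn=None):
    c=eyes.read_camera(name)
    if fn: cv2.imwrite('pics/'+fn, c['image'])
    return c
def ray(c,u,v,z):
    K=np.array(c['mtx']); Rm=R.from_quat(c['orientation']).as_matrix()
    d=Rm@np.linalg.solve(K,[u,v,1.]); o=np.array(c['xyz'])
    return o+d*(z-o[2])/d[2]
def proj(c,p):
    K=np.array(c['mtx']); Rm=R.from_quat(c['orientation']).as_matrix()
    q=K@(Rm.T@(np.array(p)-np.array(c['xyz']))); return q[:2]/q[2]
E
python3 - <<'E'
from h import *
import pickle
for n in ('top','side'):
    c=cam(n,n+'0.png'); pickle.dump(c,open(n+'0.pkl','wb')); print(n,c['mtx'],c['xyz'],c['orientation'])
print(ctrl.get_state())
E
```

```text
pics
top [[443.19684476   0.         274.76469375]
 [  0.         443.19684476 207.79916455]
 [  0.           0.           1.        ]] [ 0.33080348 -0.10386221  1.15820391] [ 0.7058069  -0.70223113  0.06311564 -0.06873486]
side [[473.00698811   0.         283.27468212]
 [  0.         473.00698811 205.12443969]
 [  0.           0.           1.        ]] [ 0.38495725 -0.94669461  0.67690551] [ 0.88561649 -0.06907127  0.04214121 -0.45731468]
{'time': 0.1, 'qpos': array([-1.41603895e+00,  2.87155150e-01,  1.57806931e+00,  2.37722267e-06,
        1.27861539e+00, -1.49983428e-01]), 'dq': array([-0.00139454, -0.00187824, -0.00257564, -0.00105624,  0.00137881,
       -0.00075584]), 'joint_efforts': array([ 9.80407094e-04, -4.07298088e+01, -2.93696791e+01, -1.29689952e-04,
        3.43130712e-03, -2.95641485e-06]), 'eef_pos': array([ 0.20247471, -0.64327306,  0.23001249]), 'tcp_rot': array([ 9.88413500e-01,  1.51781062e-01, -1.54415277e-06, -1.12359756e-03]), 'contact_force': array([-0.12135678, -0.14813762,  0.56336529]), 'wrist_torque': array([ 0.02179825, -0.01306977,  0.02861259]), 'opening': 1.0022343718042688}
```

View pics/top0.png

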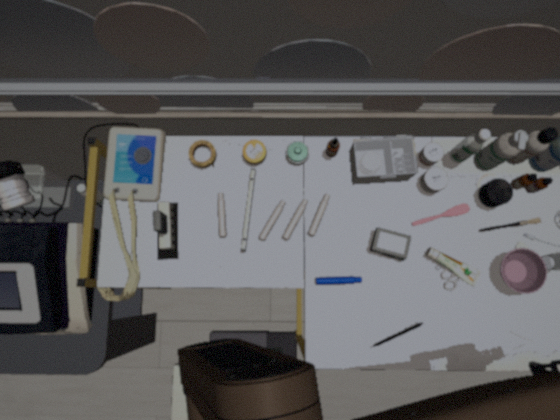

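View pics/side0.png

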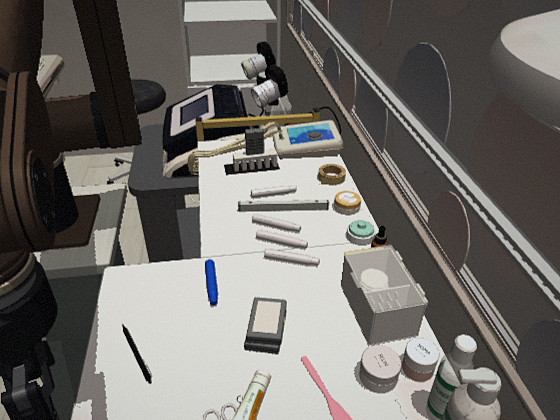

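The top view shows the rail at (248,209) with one rod on its left at (222,215) and three on its right at (272,220), (295,219) and (319,215). The rake on its dark mat is at (166,230) and the case stack at (390,243). The tape, tin and timer are at (202,153), (254,152) and (297,152).

Possible mix-ups:
- **Rods:** blue look-alike at (338,281), rejected. The white rods are the ones to use.
- **Cases:** grey open box at (384,158), rejected. The stack at (390,243) matches.
- **Rake:** only the item at (166,230) fits.

I'll check these in a crop.

Run:
```python
import cv2
a=cv2.imread('pics/top0.png')
x=cv2.resize(a[135:275,145:345],None,fx=4,fy=4,interpolation=cv2.INTER_CUBIC)
x=cv2.convertScaleAbs(x,alpha=1.4)
cv2.imwrite('pics/c1.png',x)
b=cv2.imread('pics/side0.png')
y=cv2.resize(b[115:275,215:345],None,fx=3.5,fy=3.5,interpolation=cv2.INTER_CUBIC)
z=cv2.resize(a[222:266,362:418],None,fx=6,fy=6,interpolation=cv2.INTER_CUBIC)
z2=cv2.resize(b[290:360,240:292],None,fx=4,fy=4,interpolation=cv2.INTER_CUBIC)
import numpy as np
o=np.zeros((600,800,3),np.uint8); o[:y.shape[0],:y.shape[1]]=y; o[:z.shape[0],460:460+z.shape[1]]=cv2.convertScaleAbs(z,alpha=1.4); o[270:270+z2.shape[0],460:460+z2.shape[1]]=z2
cv2.imwrite('pics/c2.png',o)
```

```text
(no output)
```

View pics/c1.png

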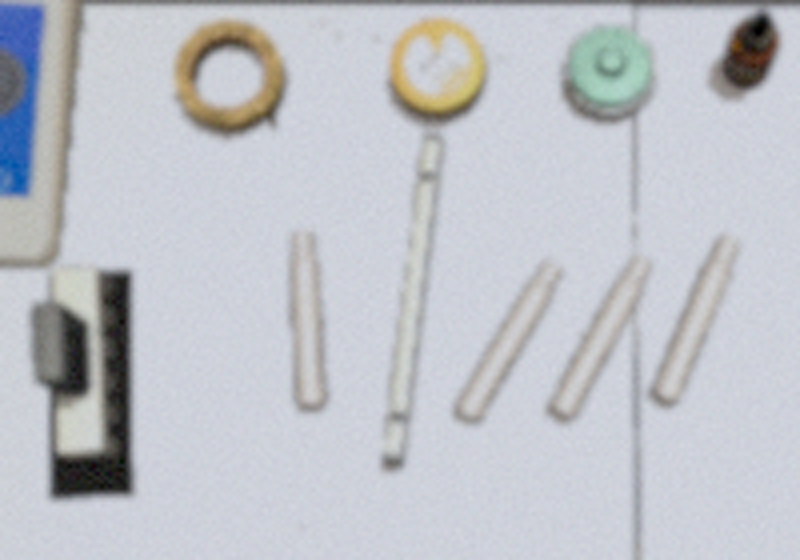

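View pics/c2.png

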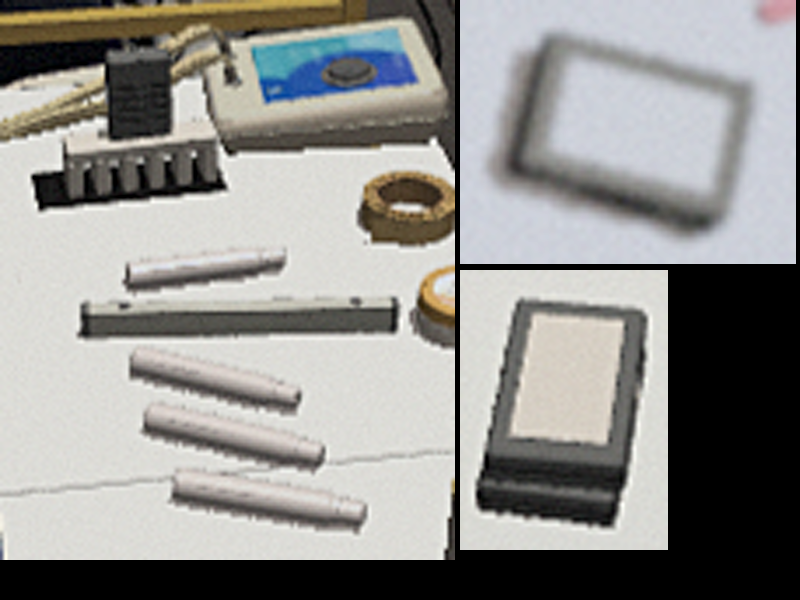

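The crops confirm it: the rake stands on its mat with the teeth down, and there are 4 white rods, 1 left and 3 right. The cases are a stack of two; the lower one is slightly offset.

Run:
```python
from h import *
import pickle
c=pickle.load(open('top0.pkl','rb')); s=pickle.load(open('side0.pkl','rb'))
P=lambda x,y,z: ray(c,145+x/4,135+y/4,z)[:2]
S=lambda x,y,z: ray(s,215+x/3.5,115+y/3.5,z)[:2]
def seg(n,a,b):
    d=a-b; print(n,'mid',((a+b)/2).round(4),'len',np.hypot(*d).round(4),'ang',np.degrees(np.arctan2(d[1],d[0])).round(1))
seg('rail top',P(431,137,.024),P(394,458,.024)); seg('rail side',S(397,298,.024),S(82,304,.024))
for n,a,b in (('L',(303,233),(312,408)),('R1',(554,262),(468,418)),('R2',(641,260),(562,418)),('R3',(729,236),(665,403))): seg(n,P(*a,.012),P(*b,.012))
for n,a,b in (('L',(127,275),(286,257)),('R1',(132,362),(300,395)),('R2',(146,415),(323,453)),('R3',(175,485),(366,512))): seg(n+' side',S(*b,.01),S(*a,.01))
print('bar',[P(*p,.042).round(4) for p in ((52,268),(99,268),(106,455),(55,457))])
print('grip',[P(*p,.113).round(4) for p in ((32,305),(55,303),(62,385),(38,386))])
print('mat',[P(*p,.002).round(4) for p in ((131,270),(131,493),(53,495))])
print('side mat',[S(*p,.002).round(4) for p in ((40,207),(225,186),(34,175))])
print('side teeth', S(73,200,0.002),S(212,178,.002))
Z=lambda x,y,z: ray(c,362+(x-460)/6,222+y/6,z)[:2]
q=[Z(*p,.04) for p in ((548,35),(750,87),(722,222),(520,170))]
print('case',np.round(q,4),'mid',np.mean(q,0))
seg('long',(q[0]+q[3])/2,(q[1]+q[2])/2); seg('short',(q[0]+q[1])/2,(q[2]+q[3])/2)
Y=lambda x,y,z: ray(s,240+(x-460)/4,290+(y-270)/4,z)[:2]
q=[Y(*p,.04) for p in ((520,300),(646,310),(625,468),(485,460))]
print('case side',np.round(q,4),'mid',np.mean(q,0))
seg('long',(q[0]+q[1])/2,(q[2]+q[3])/2)
q=[Y(*p,.0) for p in ((478,510),(615,524))];print('low bottom',q)
q=[Y(*p,.02) for p in ((480,484),(620,492))];print('low top',q)
for n,p,z in (('tape',(230,75),.012),('tin',(438,65),.029),('timer',(610,62),.038)): print(n,P(*p,z))
print('tool yaw',R.from_quat(ctrl.get_state()['tcp_rot']).as_matrix().round(3))
```

```text
rail top mid [ 0.5424 -0.025 ] len 0.2137 ang -5.5
rail side mid [ 0.5442 -0.0217] len 0.2178 ang -6.4
L mid [0.5277 0.0448] len 0.1169 ang 4.5
R1 mid [ 0.5152 -0.0892] len 0.1176 ang -28.2
R2 mid [ 0.5162 -0.1484] len 0.1171 ang -26.4
R3 mid [ 0.5295 -0.211 ] len 0.1194 ang -21.3
L side mid [0.5311 0.0457] len 0.118 ang 3.3
R1 side mid [ 0.5167 -0.0877] len 0.1166 ang -26.3
R2 side mid [ 0.5195 -0.1464] len 0.1178 ang -27.2
R3 side mid [ 0.5315 -0.2101] len 0.1171 ang -20.5
bar [array([0.5556, 0.2064]), array([0.5557, 0.1761]), array([0.4354, 0.1657]), array([0.4339, 0.1978])]
grip [array([0.5186, 0.1974]), array([0.5198, 0.1837]), array([0.4703, 0.1768]), array([0.4696, 0.1911])]
mat [array([0.5625, 0.1647]), array([0.4145, 0.1578]), array([0.4129, 0.2086])]
side mat [array([0.4166, 0.1578]), array([0.5634, 0.1687]), array([0.415 , 0.2072])]
side teeth [0.44273477 0.16456276] [0.55506094 0.18244768]
case [[ 0.4914 -0.3536]
 [ 0.4696 -0.4379]
 [ 0.4128 -0.4233]
 [ 0.4341 -0.3398]] mid [ 0.45199267 -0.38864664]
long mid [ 0.452  -0.3886] len 0.0866 ang 75.6
short mid [ 0.452  -0.3886] len 0.0588 ang -14.0
case side [[ 0.4388 -0.341 ]
 [ 0.4946 -0.3557]
 [ 0.4713 -0.4416]
 [ 0.4142 -0.4287]] mid [ 0.45475135 -0.39173392]
long mid [ 0.4548 -0.3917] len 0.0901 ang 74.6
low bottom [array([ 0.41047319, -0.42237388]), array([ 0.46779734, -0.43853473])]
low top [array([ 0.41182216, -0.42470278]), array([ 0.46992812, -0.4378276 ])]
tape [0.69487142 0.10171596]
tin [ 0.69686472 -0.03947902]
timer [ 0.69638974 -0.15334182]
tool yaw [[ 0.954  0.3   -0.   ]
 [ 0.3   -0.954  0.002]
 [ 0.    -0.002 -1.   ]]
```

```bash
cat >> h.py <<'E'
def tool(th,al=0,roll=0):
    t=np.radians(th); c,s=np.cos(t),np.sin(t)
    return R.from_matrix([[c,s,0],[s,-c,0],[0,0,-1]])*R.from_euler('y',al,degrees=True)
def plan(wps):
    """wps: (x,y,z,theta,tilt); turn in place first, then shift. prints rows in tool units"""
    s=ctrl.get_state(); p=np.array(s['eef_pos']); r=R.from_quat(s['tcp_rot'])
    z=r.as_matrix()
    print('t',round(s['time'],2),'p',p.round(4),'th',np.degrees(np.arctan2(z[1,0],z[0,0])).round(1),'zax',z[:,2].round(3),'F',np.round(s['contact_force'],1),'open',round(s['opening'],3),'q',np.round(s['qpos'],2))
    for w in wps:
        w=np.array(w,float); r2=tool(w[3],w[4]); v=np.degrees((r.inv()*r2).as_rotvec())/5
        if abs(v).max()>.04: print('  turn total',v.round(2))
        d=r2.inv().apply(w[:3]-p)/.03; n=int(np.ceil(abs(d).max()-.02)) or 1
        print('  shift total',d.round(2),' = %d x'%n,(d/n).round(3))
        p=w[:3]; r=r2
E
python3 -c "
from h import *
plan([(.45,-.35,.23,4.5,0),(.52,-.05,.22,4.5,0),(.495,.187,.2,4.5,0),(.495,.187,.068,4.5,0)])"
```

```text
t 0.1 p [ 0.2025 -0.6433  0.23  ] th 17.5 zax [-0.     0.002 -1.   ] F [-0.1 -0.1  0.6] open 1.002 q [-1.42  0.29  1.58  0.    1.28 -0.15]
  turn total [-0.03 -0.    2.59]
  shift total [ 8.99 -9.1   0.  ]  = 10 x [ 0.899 -0.91   0.   ]
  shift total [ 3.11 -9.79  0.33]  = 10 x [ 0.311 -0.979  0.033]
  shift total [-0.21 -7.94  0.67]  = 8 x [-0.026 -0.993  0.083]
  shift total [0.  0.  4.4]  = 5 x [0.   0.   0.88]
```

send_rows(translation=[[0,0,0],[0,0,0],[0,0,0],[0.9,-0.91,0],[0.9,-0.91,0]], rotation=[[0,0,0.86],[0,0,0.86],[0,0,0.86],[0,0,0],[0,0,0]], grip=[85,85,85,85,85], squeeze=80)

```text
time: 0.72
eef_pos: [0.2522, -0.5843, 0.2304]
tcp_rot: [0.999, 0.039, -0.0, -0.001]
contact_force: [-0.0, -0.2, 0.7]
opening: 0.998
```

send_rows(translation=[[0.9,-0.91,0],[0.9,-0.91,0],[0.9,-0.91,0],[0.9,-0.91,0],[0.9,-0.91,0]], rotation=[[0,0,0],[0,0,0],[0,0,0],[0,0,0],[0,0,0]], grip=[85,85,85,85,85])

```text
time: 1.35
eef_pos: [0.3763, -0.437, 0.2307]
tcp_rot: [0.999, 0.04, -0.0, -0.0]
contact_force: [0.7, -0.0, -0.1]
opening: 0.999
```

send_rows(translation=[[0.9,-0.91,0],[0.9,-0.91,0],[0.9,-0.91,0],[0.31,-0.98,0.03],[0.31,-0.98,0.03]], rotation=[[0,0,0],[0,0,0],[0,0,0],[0,0,0],[0,0,0]], grip=[85,85,85,85,85])

```text
time: 1.98
eef_pos: [0.464, -0.2888, 0.2288]
tcp_rot: [0.999, 0.04, -0.0, -0.0]
contact_force: [-0.3, -0.2, 0.2]
opening: 0.993
```

send_rows(translation=[[0.31,-0.98,0.03],[0.31,-0.98,0.03],[0.31,-0.98,0.03],[0.31,-0.98,0.03],[0.31,-0.98,0.03]], rotation=[[0,0,0],[0,0,0],[0,0,0],[0,0,0],[0,0,0]], grip=[85,85,85,85,85])

```text
time: 2.6
eef_pos: [0.4984, -0.1388, 0.2245]
tcp_rot: [0.999, 0.04, -0.0, -0.0]
contact_force: [-0.3, 0.2, -0.3]
opening: 0.997
```

send_rows(translation=[[0.31,-0.98,0.03],[0.31,-0.98,0.03],[0.31,-0.98,0.03],[0,-0.99,0.08],[0,-0.99,0.08]], rotation=[[0,0,0],[0,0,0],[0,0,0],[0,0,0],[0,0,0]], grip=[85,85,85,85,85])

```text
time: 3.22
eef_pos: [0.5142, 0.0105, 0.2169]
tcp_rot: [0.999, 0.04, -0.0, -0.0]
contact_force: [0.6, -0.2, -0.7]
opening: 0.995
```

send_rows(translation=[[0,-0.99,0.08],[0,-0.99,0.08],[0,-0.99,0.08],[0,-0.99,0.08],[0,-0.99,0.08]], rotation=[[0,0,0],[0,0,0],[0,0,0],[0,0,0],[0,0,0]], grip=[85,85,85,85,85])

```text
time: 3.85
eef_pos: [0.5022, 0.1584, 0.2049]
tcp_rot: [0.999, 0.04, -0.0, 0.0]
contact_force: [0.4, 0.2, 0.4]
opening: 0.996
```

```bash
python3 -c "
from h import *
plan([(.495,.187,.2,4.5,0),(.495,.187,.068,4.5,0)])"
```

```text
t 3.85 p [0.5022 0.1584 0.2049] th 4.6 zax [-0.001 -0.    -1.   ] F [0.4 0.2 0.4] open 0.996 q [ 0.11 -0.02  1.96 -0.    1.2   1.6 ]
  shift total [-0.17 -0.97  0.16]  = 1 x [-0.166 -0.97   0.164]
  shift total [0.  0.  4.4]  = 5 x [0.   0.   0.88]
```

send_rows(translation=[[0,-0.8,0.1],[0,0,0],[0,0,0]], rotation=[[0,0,0],[0,0,0],[0,0,0]], grip=[85,85,85])

```text
time: 4.22
eef_pos: [0.5007, 0.181, 0.2023]
tcp_rot: [0.999, 0.04, -0.0, 0.0]
contact_force: [0.0, 0.0, 0.3]
opening: 0.994
```

Run:
```python
from h import *
plan([(.495,.187,.2,4.5,0),(.495,.187,.068,4.5,0)])
c=cam('side','s1.png')
im=c['image'][60:220,190:350]; cv2.imwrite('pics/s1c.png',cv2.resize(im,None,fx=3.5,fy=3.5,interpolation=cv2.INTER_CUBIC))
```

```text
t 4.22 p [0.5007 0.181  0.2023] th 4.6 zax [-0.001 -0.    -1.   ] F [0.  0.  0.3] open 0.994 q [ 0.16 -0.    1.95 -0.    1.19  1.65]
  shift total [-0.17 -0.22  0.08]  = 1 x [-0.175 -0.216  0.075]
  shift total [0.  0.  4.4]  = 5 x [0.   0.   0.88]
```

View pics/s1c.png

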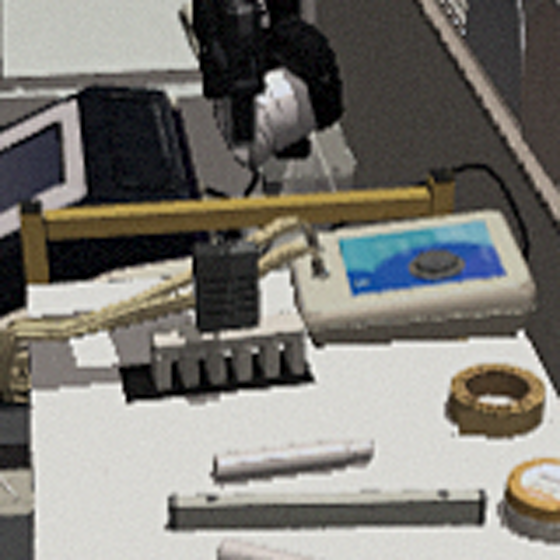

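Run:
```python
from h import *
c=cam('side','s2.png')
print(proj(c,[.5007,.181,.2023]),proj(c,[.495,.187,.113]),proj(c,[.5,.18,.35]))
c=cam('top','t2.png'); print(proj(c,[.5007,.181,.2023]))
a=cv2.imread('pics/s2.png'); b=cv2.imread('pics/t2.png')
o=np.hstack([a[0:260,150:450],b[80:340,100:400]]); cv2.imwrite('pics/st2.png',cv2.resize(o,None,fx=1.33,fy=1.33))
```

```text
[254.5742385  99.3410123] [252.97472774 130.4298702 ] [252.84030519  40.08753165]
[148.72731198 212.04327134]
```

View pics/st2.png

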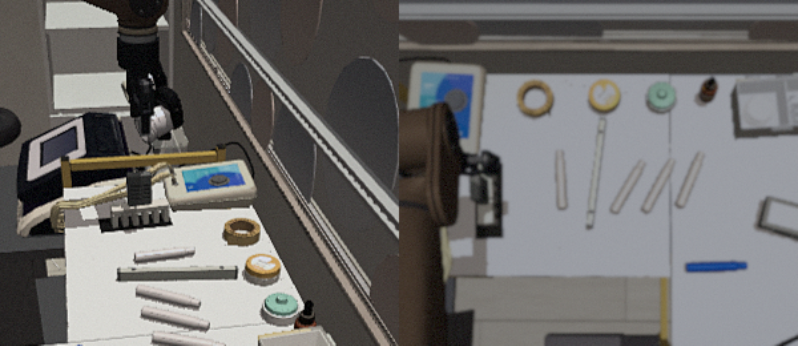

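The gripper hangs open right above the rake's grip at (140,130) in the side half, with no obstacle near it. Descending.

send_rows(translation=[[-0.18,-0.21,0.08],[0,0,0.9],[0,0,0.9],[0,0,0.9],[0,0,0.9]], rotation=[[0,0,0],[0,0,0],[0,0,0],[0,0,0],[0,0,0]], grip=[70,60,60,60,60])

```text
time: 5.0
eef_pos: [0.4947, 0.1872, 0.0913]
tcp_rot: [0.999, 0.04, 0.0, -0.0]
contact_force: [-0.2, -0.6, 0.3]
opening: 0.701
```

send_rows(translation=[[0,0,0.8],[0,0,0],[0,0,0],[0,0,0],[0,0,0]], rotation=[[0,0,0],[0,0,0],[0,0,0],[0,0,0],[0,0,0]], grip=[60,60,10,10,10], squeeze=80)

```text
time: 5.62
eef_pos: [0.4961, 0.1875, 0.0697]
tcp_rot: [0.999, 0.04, 0.001, -0.0]
contact_force: [-0.5, 0.2, 3.2]
opening: 0.223
```

send_rows(translation=[[0,0,0],[0,0,0],[0,0,0]], rotation=[[0,0,0],[0,0,0],[0,0,0]], grip=[10,10,10])

```text
time: 6.0
eef_pos: [0.4961, 0.1875, 0.0697]
tcp_rot: [0.999, 0.04, 0.001, -0.0]
contact_force: [-1.3, -0.1, 5.9]
opening: 0.224
```

Run:
```python
from h import *
m=np.array([.543,-.0235]); ex=np.array([np.cos(np.radians(6)),-np.sin(np.radians(6))]); ey=np.array([-ex[1],ex[0]])
f=lambda x,y:m+x*ex+y*ey
p=ctrl.get_state()['eef_pos']
a=f(-.012,.13); b=f(-.012,.055)
plan([(p[0],p[1],p[2]+.006,4.5,0),(*a,p[2]+.004,-6,0),(*b,p[2]+.003,-6,0)])
```

```text
t 6.0 p [0.4961 0.1875 0.0697] th 4.6 zax [ 0.003  0.001 -1.   ] F [-1.3 -0.1  5.9] open 0.224 q [0.17 0.17 2.04 0.   0.93 1.66]
  shift total [ 0.   0.  -0.2]  = 1 x [ 0.   0.  -0.2]
  turn total [0.  0.  2.1]
  shift total [1.89 2.5  0.07]  = 3 x [0.63  0.833 0.022]
  shift total [0.   2.5  0.03]  = 3 x [0.    0.833 0.011]
```

send_rows(translation=[[0,0,-0.2],[0,0,0],[0,0,0],[0,0,0],[0.63,0.83,0]], rotation=[[0,0,0],[0,0,0.7],[0,0,0.7],[0,0,0.7],[0,0,0]], grip=[10,10,10,10,10])

```text
time: 6.62
eef_pos: [0.5093, 0.1612, 0.0729]
tcp_rot: [0.999, -0.051, -0.002, 0.0]
contact_force: [0.6, 0.2, -2.2]
opening: 0.226
```

send_rows(translation=[[0.63,0.83,0.06],[0.63,0.83,0.06],[0,0.6,0],[0,0.6,0],[0,0.6,0]], rotation=[[0,0,0],[0,0,0],[0,0,0],[0,0,0],[0,0,0]], grip=[10,10,10,10,10])

```text
time: 7.25
eef_pos: [0.5369, 0.0529, 0.0702]
tcp_rot: [0.999, -0.052, -0.001, -0.0]
contact_force: [0.9, 0.9, -2.7]
opening: 0.221
```

send_rows(translation=[[0,0.5,0],[0,0,0],[0,0,0]], rotation=[[0,0,0],[0,0,0],[0,0,0]], grip=[10,10,10])

```text
time: 7.62
eef_pos: [0.5365, 0.0386, 0.0706]
tcp_rot: [0.999, -0.052, 0.0, -0.0]
contact_force: [0.5, 0.3, -2.3]
opening: 0.224
```

```bash
cat >> h.py <<'E'
m=np.array([.543,-.0235]); ex=np.array([np.cos(np.radians(6)),-np.sin(np.radians(6))]); ey=np.array([-ex[1],ex[0]])
f=lambda x,y:m+x*ex+y*ey
def rf(p): d=np.array(p)[:2]-m; return np.array([d@ex,d@ey])
E
python3 - <<'E'
from h import *
print('rail frame',rf(ctrl.get_state()['eef_pos']))
plan([(*f(-.012,.043),.0715,-6,0)])
E
```

```text
rail frame [-0.01291814  0.06104529]
t 7.62 p [0.5365 0.0386 0.0706] th -5.9 zax [ 0.  0. -1.] F [ 0.5  0.3 -2.3] open 0.224 q [-0.12  0.18  2.03  0.    0.94  1.56]
  shift total [ 0.03  0.6  -0.03]  = 1 x [ 0.031  0.602 -0.028]
```

send_rows(translation=[[0,0.25,0],[0,0.25,0],[0,0.1,0],[0,0,0],[0,0,0]], rotation=[[0,0,0],[0,0,0],[0,0,0],[0,0,0],[0,0,0]], grip=[10,10,10,10,10])

```text
time: 8.25
eef_pos: [0.5346, 0.0204, 0.0705]
tcp_rot: [0.999, -0.052, -0.0, 0.0]
contact_force: [-0.0, 0.1, -2.7]
opening: 0.228
```

Run:
```python
from h import *
s=ctrl.get_state();print('rail frame',rf(s['eef_pos']),s['contact_force'])
c=cam('top','t3.png'); c2=cam('side','s3.png')
o=np.hstack([cv2.convertScaleAbs(c['image'][140:270,150:350],alpha=1.3),c2['image'][140:270,220:400]]); cv2.imwrite('pics/st3.png',cv2.resize(o,None,fx=2.1,fy=2.1,interpolation=cv2.INTER_CUBIC))
```

```text
rail frame [-0.01294346  0.04281148] [-0.03855572  0.07523246 -2.746642  ]
```

View pics/st3.png

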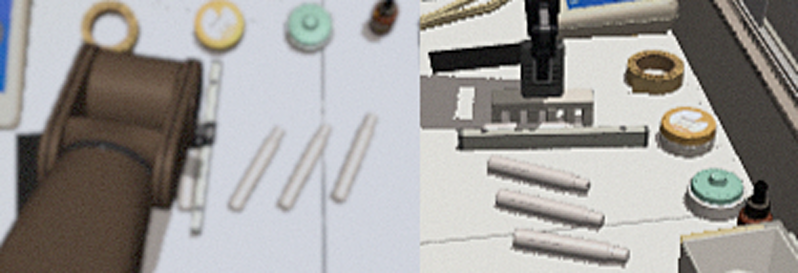

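The rake stands just left of the rail, with the rod hidden between them. There is no counterforce yet, so I'll push in until the rail is felt.

send_rows(translation=[[0,0.08,0],[0,0,0],[0,0,0]], rotation=[[0,0,0],[0,0,0],[0,0,0]], grip=[10,10,10])

```text
time: 8.72
eef_pos: [0.5345, 0.0184, 0.0706]
tcp_rot: [0.999, -0.052, 0.0, -0.0]
contact_force: [-0.2, 1.7, -1.8]
opening: 0.224
```

send_rows(translation=[[0,0.06,0],[0,0,0],[0,0,0]], rotation=[[0,0,0],[0,0,0],[0,0,0]], grip=[10,10,10])

```text
time: 9.1
eef_pos: [0.5345, 0.0178, 0.0706]
tcp_rot: [0.999, -0.053, 0.0, -0.002]
contact_force: [1.7, 5.8, -1.9]
opening: 0.227
```

send_rows(translation=[[0,0.04,0],[0,0,0],[0,0,0]], rotation=[[0,0,0],[0,0,0],[0,0,0]], grip=[10,10,10])

```text
time: 9.48
eef_pos: [0.5345, 0.0175, 0.0707]
tcp_rot: [0.999, -0.053, 0.001, -0.003]
contact_force: [1.4, 9.2, -1.9]
opening: 0.223
```

Run:
```python
from h import *
p=ctrl.get_state()['eef_pos']
plan([(*f(-.013,.060),.0715,-6,0),(*f(-.013,.06),.118,-6,0),(*f(-.005,-.245),.118,-6,0),(*f(-.005,-.245),.071,-6,0)])
```

```text
t 9.47 p [0.5345 0.0175 0.0707] th -6.1 zax [ 0.001  0.006 -1.   ] F [ 1.4  9.2 -1.9] open 0.223 q [-0.16  0.17  2.03  0.01  0.93  1.51]
  turn total [-0.07 -0.01 -0.02]
  shift total [-0.01 -0.67 -0.03]  = 1 x [-0.009 -0.67  -0.028]
  shift total [ 0.    0.   -1.55]  = 2 x [ 0.     0.    -0.775]
  shift total [ 0.27 10.17  0.  ]  = 11 x [0.024 0.924 0.   ]
  shift total [0.   0.   1.57]  = 2 x [0.    0.    0.783]
```

send_rows(translation=[[0,-0.7,0],[0,0,-0.8],[0,0,-0.8],[0.03,0.93,0],[0.03,0.93,0]], rotation=[[0,0,0],[0,0,0],[0,0,0],[0,0,0],[0,0,0]], grip=[10,10,10,10,10])

```text
time: 10.1
eef_pos: [0.5323, -0.0206, 0.1191]
tcp_rot: [0.999, -0.051, 0.0, 0.001]
contact_force: [0.7, 0.1, -1.7]
opening: 0.226
```

send_rows(translation=[[0.03,0.93,0],[0.03,0.93,0],[0.03,0.93,0],[0.03,0.93,0],[0.03,0.93,0]], rotation=[[0,0,0],[0,0,0],[0,0,0],[0,0,0],[0,0,0]], grip=[10,10,10,10,10])

```text
time: 10.72
eef_pos: [0.5218, -0.1603, 0.1185]
tcp_rot: [0.999, -0.051, -0.0, 0.001]
contact_force: [0.8, -0.2, -2.0]
opening: 0.223
```

send_rows(translation=[[0.03,0.93,0],[0.03,0.93,0],[0.03,0.93,0],[0.03,0.93,0],[0,0,0]], rotation=[[0,0,0],[0,0,0],[0,0,0],[0,0,0],[0,0,0]], grip=[10,10,10,10,10])

```text
time: 11.35
eef_pos: [0.5139, -0.2725, 0.1186]
tcp_rot: [0.999, -0.053, -0.0, 0.001]
contact_force: [1.0, 0.1, -3.0]
opening: 0.225
```

Run:
```python
from h import *
s=ctrl.get_state(); print(rf(s['eef_pos']))
plan([(*f(-.005,-.245),.071,-6,0),(*f(-.005,-.1),.071,-6,0)])
```

```text
[-0.00292249 -0.2506285 ]
t 11.35 p [ 0.5139 -0.2725  0.1186] th -6.0 zax [-0.001 -0.002 -1.   ] F [ 1.   0.1 -3. ] open 0.225 q [-0.66  0.2   1.9  -0.    1.04  1.02]
  shift total [-0.07 -0.19  1.59]  = 2 x [-0.035 -0.094  0.794]
  shift total [-0.   -4.83  0.  ]  = 5 x [-0.    -0.967  0.   ]
```

send_rows(translation=[[0,0,0.8],[0,0,0.78],[0,0,0],[0,-0.5,0],[0,-0.5,0]], rotation=[[0,0,0],[0,0,0],[0,0,0],[0,0,0],[0,0,0]], grip=[10,10,10,10,10])

```text
time: 11.98
eef_pos: [0.518, -0.2394, 0.0721]
tcp_rot: [0.999, -0.052, 0.001, 0.0]
contact_force: [-0.5, 0.5, -3.2]
opening: 0.223
```

send_rows(translation=[[0,-0.5,0],[0,-0.5,0],[0,-0.5,0],[0,-0.5,0],[0,0,0]], rotation=[[0,0,0],[0,0,0],[0,0,0],[0,0,0],[0,0,0]], grip=[10,10,10,10,10])

```text
time: 12.6
eef_pos: [0.5234, -0.179, 0.0707]
tcp_rot: [0.999, -0.051, -0.001, -0.001]
contact_force: [-0.1, 0.5, -1.9]
opening: 0.223
```

Run:
```python
from h import *
s=ctrl.get_state(); print(rf(s['eef_pos']),s['contact_force'])
plan([(*f(-.005,-.1),.071,-6,0)])
```

```text
[-0.00327827 -0.15671684] [-0.0778452   0.50743919 -1.94215106]
t 12.6 p [ 0.5234 -0.179   0.0707] th -5.9 zax [-0.001  0.001 -1.   ] F [-0.1  0.5 -1.9] open 0.223 q [-0.51  0.21  1.99  0.    0.94  1.16]
  shift total [-0.06 -1.89 -0.01]  = 2 x [-0.029 -0.945 -0.004]
```

Push on down to about -0.100, then look.

send_rows(translation=[[0,-0.45,0],[0,-0.45,0],[0,-0.45,0],[0,-0.4,0],[0,0,0]], rotation=[[0,0,0],[0,0,0],[0,0,0],[0,0,0],[0,0,0]], grip=[10,10,10,10,10])

```text
time: 13.22
eef_pos: [0.5289, -0.127, 0.0709]
tcp_rot: [0.999, -0.051, -0.0, -0.001]
contact_force: [-0.4, 0.4, -3.2]
opening: 0.221
```

Run:
```python
from h import *
s=ctrl.get_state();print('rail frame',rf(s['eef_pos']),s['contact_force'])
c=cam('top','t4.png'); c2=cam('side','s4.png')
o=np.hstack([cv2.convertScaleAbs(c['image'][140:270,150:350],alpha=1.3),c2['image'][140:270,220:400]]); cv2.imwrite('pics/st4.png',cv2.resize(o,None,fx=2.1,fy=2.1,interpolation=cv2.INTER_CUBIC))
```

```text
rail frame [-0.00318707 -0.10439246] [-0.44376012  0.36089251 -3.20620151]
```

View pics/st4.png

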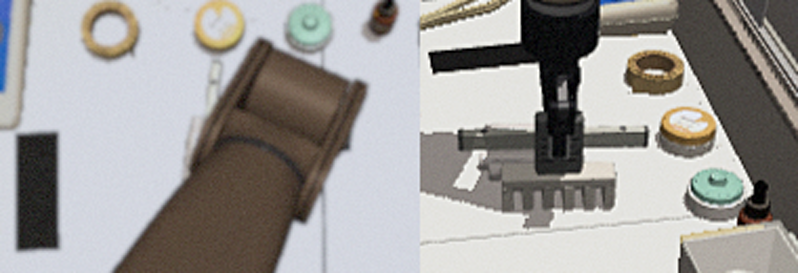

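The rake is pushing the rods ahead of it toward the rail, and one rod end shows at (495,170). On in small steps while I watch the force.

send_rows(translation=[[0,-0.25,0],[0,-0.2,0],[0,-0.15,0],[0,0,0],[0,0,0]], rotation=[[0,0,0],[0,0,0],[0,0,0],[0,0,0],[0,0,0]], grip=[10,10,10,10,10])

```text
time: 13.95
eef_pos: [0.5309, -0.1101, 0.071]
tcp_rot: [0.999, -0.052, -0.0, -0.001]
contact_force: [-0.3, 0.3, -2.3]
opening: 0.224
```

send_rows(translation=[[0,-0.1,0],[0,0,0],[0,0,0]], rotation=[[0,0,0],[0,0,0],[0,0,0]], grip=[10,10,10])

```text
time: 14.32
eef_pos: [0.5312, -0.1075, 0.071]
tcp_rot: [0.999, -0.052, -0.0, -0.0]
contact_force: [-0.3, -0.3, -2.1]
opening: 0.224
```

Run:
```python
from h import *
s=ctrl.get_state();print('rail frame',rf(s['eef_pos']),s['contact_force'])
```

```text
rail frame [-0.00295411 -0.08481526] [-0.26266919 -0.31669066 -2.12134434]
```

send_rows(translation=[[0,-0.08,0],[0,0,0],[0,0,0]], rotation=[[0,0,0],[0,0,0],[0,0,0]], grip=[10,10,10])

```text
time: 14.7
eef_pos: [0.5315, -0.1051, 0.0711]
tcp_rot: [0.999, -0.052, -0.0, -0.0]
contact_force: [0.1, -1.7, -2.8]
opening: 0.231
```

send_rows(translation=[[0,-0.06,0],[0,0,0],[0,0,0]], rotation=[[0,0,0],[0,0,0],[0,0,0]], grip=[10,10,10])

```text
time: 15.08
eef_pos: [0.5317, -0.1036, 0.0711]
tcp_rot: [0.999, -0.052, -0.0, 0.0]
contact_force: [-0.2, -3.2, -3.2]
opening: 0.223
```

send_rows(translation=[[0,-0.06,0],[0,0,0],[0,0,0]], rotation=[[0,0,0],[0,0,0],[0,0,0]], grip=[10,10,10])

```text
time: 15.45
eef_pos: [0.5317, -0.1032, 0.0713]
tcp_rot: [0.999, -0.051, -0.0, 0.002]
contact_force: [-1.4, -6.8, -2.4]
opening: 0.226
```

Run:
```python
from h import *
plan([(*f(-.003,-.11),.0715,-6,0),(*f(-.003,-.11),.12,-6,0),(.500,.187,.12,-6,0),(.490,.187,.12,4.,0)])
```

```text
t 15.45 p [ 0.5317 -0.1032  0.0713] th -5.9 zax [-0.001 -0.004 -1.   ] F [-1.4 -6.8 -2.4] open 0.226 q [-0.38  0.19  2.02 -0.    0.94  1.3 ]
  turn total [0.04 0.   0.03]
  shift total [-0.    0.98 -0.01]  = 1 x [-0.003  0.985 -0.007]
  shift total [ 0.    0.   -1.62]  = 2 x [ 0.     0.    -0.808]
  shift total [ -2.06 -10.5    0.  ]  = 11 x [-0.187 -0.954  0.   ]
  turn total [ 0.  0. -2.]
  shift total [-0.33 -0.02  0.  ]  = 1 x [-0.333 -0.023  0.   ]
```

send_rows(translation=[[0,0.5,0],[0,0.5,0],[0,0,-0.8],[0,0,-0.8],[0,0,0]], rotation=[[0,0,0],[0,0,0],[0,0,0],[0,0,0],[0,0,0]], grip=[10,10,10,10,10])

```text
time: 16.08
eef_pos: [0.5305, -0.1327, 0.1215]
tcp_rot: [0.999, -0.052, 0.003, 0.001]
contact_force: [-0.2, 0.3, -3.2]
opening: 0.227
```

send_rows(translation=[[-0.19,-0.95,0],[-0.19,-0.95,0],[-0.19,-0.95,0],[-0.19,-0.95,0],[-0.19,-0.95,0]], rotation=[[0,0,0],[0,0,0],[0,0,0],[0,0,0],[0,0,0]], grip=[10,10,10,10,10])

```text
time: 16.7
eef_pos: [0.5143, 0.0141, 0.1176]
tcp_rot: [0.999, -0.052, -0.001, -0.0]
contact_force: [-0.2, 0.7, -2.9]
opening: 0.22
```

send_rows(translation=[[-0.19,-0.95,0],[-0.19,-0.95,0],[-0.19,-0.95,0],[-0.19,-0.95,0],[-0.19,-0.95,0]], rotation=[[0,0,0],[0,0,0],[0,0,0],[0,0,0],[0,0,0]], grip=[10,10,10,10,10])

```text
time: 17.32
eef_pos: [0.5007, 0.1586, 0.1177]
tcp_rot: [0.999, -0.052, -0.001, -0.0]
contact_force: [-0.9, 0.9, -3.0]
opening: 0.226
```

send_rows(translation=[[-0.19,-0.95,0],[0,0,0],[0,0,0],[0,0,0]], rotation=[[0,0,0],[0,0,-0.95],[0,0,-0.95],[0,0,0]], grip=[10,10,10,10])

```text
time: 17.82
eef_pos: [0.4981, 0.1867, 0.1177]
tcp_rot: [1.0, 0.031, -0.001, -0.0]
contact_force: [0.1, 0.3, -3.0]
opening: 0.225
```

Run:
```python
from h import *
plan([(.489,.187,.12,4.,0),(.489,.187,.0712,4.,0)])
c=cam('top','t5.png'); c2=cam('side','s5.png')
o=np.hstack([cv2.convertScaleAbs(c['image'][140:270,150:350],alpha=1.3),c2['image'][140:270,220:400]]); cv2.imwrite('pics/st5.png',cv2.resize(o,None,fx=2.1,fy=2.1,interpolation=cv2.INTER_CUBIC))
```

```text
t 17.82 p [0.4981 0.1867 0.1177] th 3.5 zax [-0.002  0.    -1.   ] F [ 0.1  0.3 -3. ] open 0.225 q [0.17 0.1  2.02 0.   1.03 1.68]
  turn total [-0.    0.03 -0.1 ]
  shift total [-0.3  -0.03 -0.08]  = 1 x [-0.302 -0.031 -0.075]
  shift total [0.   0.   1.63]  = 2 x [0.    0.    0.813]
```

View pics/st5.png

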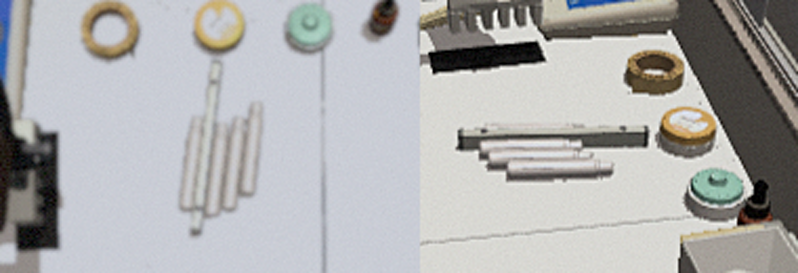

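Both rows are neat: the left rod runs (195,118)–(186,208) and the three right rods lie against the rail, the last one (257,102)–(249,192). Now lower the rake onto its mat.

send_rows(translation=[[-0.3,-0.03,0],[0,0,0.75],[0,0,0.65],[0,0,0.16],[0,0,0]], rotation=[[0,0,0],[0,0,0],[0,0,0],[0,0,0],[0,0,0]], grip=[10,10,10,10,10])

```text
time: 18.55
eef_pos: [0.4896, 0.1871, 0.0724]
tcp_rot: [1.0, 0.031, -0.0, 0.0]
contact_force: [-0.5, 0.2, -2.2]
opening: 0.222
```

Run:
```python
from h import *
plan([(.489,.187,.0697,4.,0)])
import pickle
c=pickle.load(open('top0.pkl','rb'))
P=lambda x,y,z: ray(c,150+x/2.1,140+y/2.1,z)[:2]
for n,a,b in (('L',(195,117),(186,210)),('R1',(220,120),(211,213)),('R2',(237,118),(229,210)),('R3',(258,102),(249,194))):
    A,B=P(*a,.018),P(*b,.018); d=A-B; print(n,'rail',rf((A+B)/2).round(4),'world',((A+B)/2).round(4),np.hypot(*d).round(4),np.degrees(np.arctan2(d[1],d[0])).round(1))
```

```text
t 18.55 p [0.4896 0.1871 0.0724] th 3.5 zax [-0. -0. -1.] F [-0.5  0.2 -2.2] open 0.222 q [0.17 0.15 2.06 0.   0.94 1.68]
  turn total [-0.    0.   -0.09]
  shift total [-0.02  0.    0.09]  = 1 x [-0.02   0.003  0.089]
L rail [-0.0251  0.0155] world [ 0.5197 -0.0055] 0.1175 -4.3
R1 rail [-0.0254 -0.0159] world [ 0.516  -0.0366] 0.1173 -4.6
R2 rail [-0.02   -0.0371] world [ 0.5193 -0.0583] 0.1161 -4.2
R3 rail [ 0.0029 -0.0602] world [ 0.5396 -0.0836] 0.117 -5.1
```

send_rows(translation=[[0,0,0.09],[0,0,0],[0,0,0],[0,0,0],[0,0,-0.9]], rotation=[[0,0,0],[0,0,0],[0,0,0],[0,0,0],[0,0,0]], grip=[10,50,60,60,60])

```text
time: 19.18
eef_pos: [0.4881, 0.1868, 0.0949]
tcp_rot: [1.0, 0.031, -0.003, 0.0]
contact_force: [0.8, -0.8, 0.8]
opening: 0.702
```

send_rows(translation=[[0,0,-0.9],[0,0,-0.9],[0,0,-0.9],[0,0.9,-0.9],[0.2,0.9,0]], rotation=[[0,0,0],[0,0,0],[0,0,-0.95],[0,0,0],[0,0,0]], grip=[60,60,60,60,60])

```text
time: 19.8
eef_pos: [0.5052, 0.1344, 0.2081]
tcp_rot: [0.997, 0.073, 0.003, 0.0]
contact_force: [-0.4, -0.4, 0.1]
opening: 0.701
```

Run:
```python
from h import *
c=cam('top','t6.png'); c2=cam('side','s6.png')
o=np.zeros((560,800,3),np.uint8)
a=cv2.resize(c['image'][215:275,355:425],None,fx=5.7,fy=5.7,interpolation=cv2.INTER_CUBIC)
b=cv2.resize(c2['image'][285:360,235:300],None,fx=5.7,fy=5.7,interpolation=cv2.INTER_CUBIC)
d=cv2.resize(c['image'][185:275,120:290],None,fx=2.3,fy=2.3)
o[:a.shape[0],:a.shape[1]]=cv2.convertScaleAbs(a,alpha=1.4); o[:b.shape[0],405:405+b.shape[1]]=b; o[345:345+d.shape[0],:d.shape[1]]=cv2.convertScaleAbs(d,alpha=1.4)
cv2.imwrite('pics/st6.png',o)
plan([(.458,-.372,.2,75,0)])
```

```text
t 19.9 p [0.5046 0.133  0.2057] th 8.2 zax [ 0.002 -0.    -1.   ] F [-0.5  0.1 -0.3] open 0.704 q [ 0.06 -0.03  1.98 -0.    1.2   1.49]
  turn total [  0.02  -0.02 -13.37]
  shift total [-16.66   2.86   0.19]  = 17 x [-0.98   0.168  0.011]
```

View pics/st6.png

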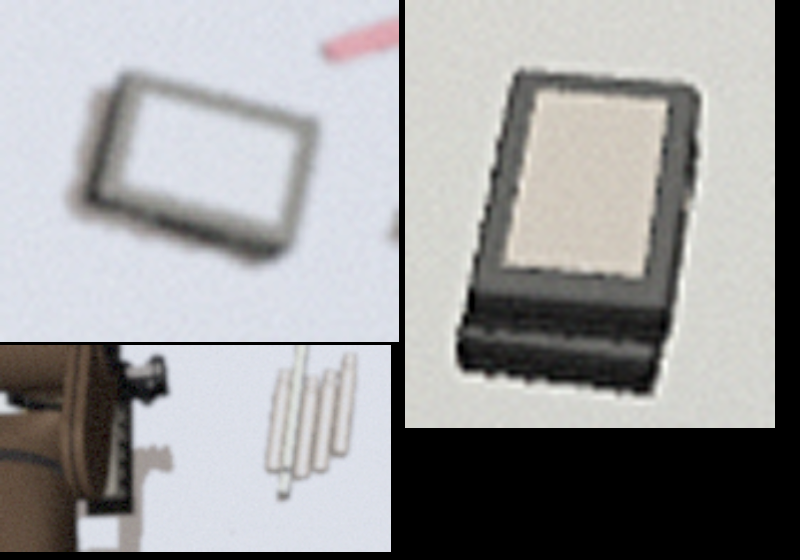

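The stack hasn't moved: top case centre still about (210,160) in the crop. Now turn and travel to it.

send_rows(translation=[[0,0,0],[0,0,0],[0,0,0],[0,0,0],[0,0,0]], rotation=[[0,0,-0.95],[0,0,-0.95],[0,0,-0.95],[0,0,-0.95],[0,0,-0.95]], grip=[80,80,80,80,80])

```text
time: 20.52
eef_pos: [0.503, 0.1353, 0.2041]
tcp_rot: [0.961, 0.278, -0.001, -0.0]
contact_force: [0.5, -0.1, -0.6]
opening: 0.937
```

send_rows(translation=[[0,0,0],[0,0,0],[0,0,0],[0,0,0],[0,0,0]], rotation=[[0,0,-0.95],[0,0,-0.95],[0,0,-0.95],[0,0,-0.95],[0,0,-0.95]], grip=[80,80,80,80,80])

```text
time: 21.15
eef_pos: [0.503, 0.1353, 0.2041]
tcp_rot: [0.883, 0.469, -0.0, -0.0]
contact_force: [-0.6, 0.7, -0.5]
opening: 0.933
```

send_rows(translation=[[0,0,0],[0,0,0],[0,0,0],[0,0,0],[-0.98,0.17,0]], rotation=[[0,0,-0.95],[0,0,-0.95],[0,0,-0.95],[0,0,-0.95],[0,0,0]], grip=[80,80,80,80,80])

```text
time: 21.78
eef_pos: [0.5003, 0.1063, 0.2042]
tcp_rot: [0.793, 0.609, -0.0, -0.001]
contact_force: [0.7, -0.1, -0.2]
opening: 0.94
```

send_rows(translation=[[-0.98,0.17,0],[-0.98,0.17,0],[-0.98,0.17,0],[-0.98,0.17,0],[-0.98,0.17,0]], rotation=[[0,0,0],[0,0,0],[0,0,0],[0,0,0],[0,0,0]], grip=[80,80,80,80,80])

```text
time: 22.4
eef_pos: [0.4865, -0.0437, 0.2042]
tcp_rot: [0.794, 0.608, -0.0, -0.001]
contact_force: [-0.4, 0.3, 0.3]
opening: 0.936
```

send_rows(translation=[[-0.98,0.17,0],[-0.98,0.17,0],[-0.98,0.17,0],[-0.98,0.17,0],[-0.98,0.17,0]], rotation=[[0,0,0],[0,0,0],[0,0,0],[0,0,0],[0,0,0]], grip=[80,80,80,80,80])

```text
time: 23.02
eef_pos: [0.4728, -0.1922, 0.2042]
tcp_rot: [0.794, 0.608, 0.0, -0.001]
contact_force: [0.2, 0.6, -0.7]
opening: 0.937
```

send_rows(translation=[[-0.98,0.17,0],[-0.98,0.17,0],[-0.98,0.17,0],[-0.98,0.17,0],[-0.98,0.17,0]], rotation=[[0,0,0],[0,0,0],[0,0,0],[0,0,0],[0,0,0]], grip=[80,80,80,80,80])

```text
time: 23.65
eef_pos: [0.4592, -0.3408, 0.2041]
tcp_rot: [0.794, 0.608, 0.0, -0.001]
contact_force: [0.4, -0.7, -0.2]
opening: 0.936
```

send_rows(translation=[[0,0,0],[0,0,0],[0,0,0],[0,0,0],[0,0,0]], rotation=[[0,-1,0],[0,-1,0],[0,-1,0],[0,-1,0],[0,0,0]], grip=[80,80,80,80,80])

```text
time: 24.28
eef_pos: [0.4594, -0.3388, 0.2035]
tcp_rot: [0.782, 0.599, -0.138, 0.104]
contact_force: [-0.7, 0.1, 0.7]
opening: 0.938
```

Run:
```python
from h import *
plan([(.458,-.371,.1,75,-20),(.458,-.371,.026,75,-20)])
```

```text
t 24.27 p [ 0.4594 -0.3388  0.2035] th 75.0 zax [-0.09  -0.328 -0.94 ] F [-0.7  0.1  0.7] open 0.938 q [-0.68  0.04  1.93 -0.37  1.05 -0.25]
  shift total [0.19 0.23 3.6 ]  = 4 x [0.048 0.059 0.9  ]
  shift total [ 0.84 -0.    2.32]  = 3 x [ 0.281 -0.     0.773]
```

send_rows(translation=[[0.05,0.06,0.9],[0.05,0.06,0.9],[0.05,0.06,0.9],[0.05,0.06,0.9],[0.28,0,0.78]], rotation=[[0,0,0],[0,0,0],[0,0,0],[0,0,0],[0,0,0]], grip=[80,80,80,80,80])

```text
time: 24.9
eef_pos: [0.4578, -0.3737, 0.0754]
tcp_rot: [0.783, 0.598, -0.137, 0.105]
contact_force: [-0.5, 0.2, 0.3]
opening: 0.936
```

send_rows(translation=[[0.28,0,0.78],[0.14,0,0.38],[0.14,0,0.38],[0,0,0],[0,0,0]], rotation=[[0,0,0],[0,0,0],[0,0,0],[0,0,0],[0,0,0]], grip=[80,80,80,80,80])

```text
time: 25.52
eef_pos: [0.4584, -0.3734, 0.028]
tcp_rot: [0.782, 0.598, -0.138, 0.106]
contact_force: [-0.1, 0.3, -0.3]
opening: 0.936
```

Run:
```python
from h import *
plan([(.458,-.371,.024,75,-20)])
c2=cam('side','s7.png')
b=cv2.resize(c2['image'][190:390,170:340],None,fx=3.,fy=3.,interpolation=cv2.INTER_CUBIC)
cv2.imwrite('pics/s7c.png',b)
```

```text
t 25.52 p [ 0.4584 -0.3734  0.028 ] th 74.8 zax [-0.088 -0.331 -0.939] F [-0.1  0.3 -0.3] open 0.936 q [-0.73  0.32  1.98 -0.47  0.73 -0.12]
  shift total [ 0.12 -0.03  0.1 ]  = 1 x [ 0.115 -0.033  0.098]
```

View pics/s7c.png

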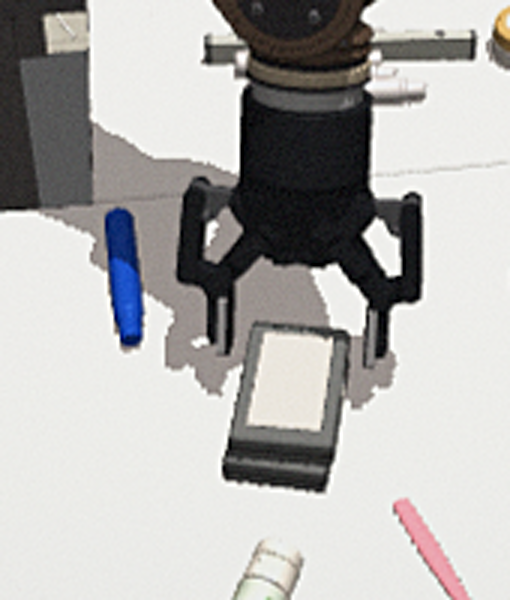

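The open fingers, at (223,345) and (373,360), straddle the upper case's far end evenly. Closing now.

send_rows(translation=[[0.05,0,0.15],[0,0,0],[0,0,0],[0,0,0],[0,0,0]], rotation=[[0,0,0],[0,0,0],[0,0,0],[0,0,0],[0,0,0]], grip=[80,50,50,50,50], squeeze=60)

```text
time: 26.2
eef_pos: [0.4581, -0.3732, 0.0226]
tcp_rot: [0.782, 0.598, -0.138, 0.106]
contact_force: [1.1, 1.0, 2.2]
opening: 0.689
```

send_rows(translation=[[-0.1,0,-0.3],[-0.1,0,-0.3],[0,0,0]], rotation=[[0,0,0],[0,0,0],[0,0,0]], grip=[50,50,50])

```text
time: 26.58
eef_pos: [0.4585, -0.3731, 0.0426]
tcp_rot: [0.782, 0.598, -0.138, 0.107]
contact_force: [0.6, -0.1, -0.8]
opening: 0.684
```

Run:
```python
from h import *
plan([(.458,-.371,.11,75,-20),(.5,-.25,.11,75,-20),(.50,-.22,.11,75,70)])
```

```text
t 26.57 p [ 0.4585 -0.3731  0.0426] th 74.8 zax [-0.088 -0.332 -0.939] F [ 0.6 -0.1 -0.8] open 0.684 q [-0.72  0.3   1.98 -0.46  0.76 -0.14]
  turn total [ 0.01  0.01 -0.04]
  shift total [-0.71 -0.03 -2.13]  = 3 x [-0.236 -0.012 -0.711]
  shift total [ 4.    0.31 -1.46]  = 4 x [ 1.     0.077 -0.364]
  turn total [ 0. 18. -0.]
  shift total [ 0.33 -0.26  0.91]  = 1 x [ 0.33  -0.259  0.908]
```

send_rows(translation=[[-0.24,0,-0.71],[-0.24,0,-0.71],[-0.24,0,-0.71],[1,0.08,-0.36],[1,0.08,-0.36]], rotation=[[0,0,0],[0,0,0],[0,0,0],[0,0,0],[0,0,0]], grip=[50,50,50,50,50])

```text
time: 27.2
eef_pos: [0.4797, -0.3104, 0.1089]
tcp_rot: [0.783, 0.598, -0.138, 0.106]
contact_force: [0.2, 0.2, -1.9]
opening: 0.684
```

send_rows(translation=[[1,0.08,-0.36],[1,0.08,-0.36],[0,0,0],[0,0,0],[0,0,0]], rotation=[[0,0,0],[0,0,0],[0,1,0],[0,1,0],[0,1,0]], grip=[50,50,50,50,50])

```text
time: 27.82
eef_pos: [0.501, -0.2501, 0.1083]
tcp_rot: [0.793, 0.607, -0.033, 0.026]
contact_force: [0.8, -0.6, -1.5]
opening: 0.691
```

send_rows(translation=[[0,0,0],[0,0,0],[0,0,0],[0,0,0],[0,0,0]], rotation=[[0,1,0],[0,1,0],[0,1,0],[0,1,0],[0,1,0]], grip=[50,50,50,50,50])

```text
time: 28.45
eef_pos: [0.5008, -0.2507, 0.1083]
tcp_rot: [0.782, 0.598, 0.139, -0.106]
contact_force: [-0.3, 0.6, -1.6]
opening: 0.685
```

send_rows(translation=[[0,0,0],[0,0,0],[0,0,0],[0,0,0],[0,0,0]], rotation=[[0,1,0],[0,1,0],[0,1,0],[0,1,0],[0,1,0]], grip=[50,50,50,50,50])

```text
time: 29.08
eef_pos: [0.5008, -0.2509, 0.1081]
tcp_rot: [0.734, 0.561, 0.305, -0.233]
contact_force: [-1.4, -0.5, -0.9]
opening: 0.685
```

Run:
```python
from h import *
plan([(.50,-.22,.11,75,70),(.5,-.22,.067,75,70)])
```

```text
t 29.07 p [ 0.5008 -0.2509  0.1081] th 74.8 zax [ 0.186  0.683 -0.706] F [-1.4 -0.5 -0.9] open 0.685 q [-0.91  0.39  1.83  0.6   1.48 -0.88]
  turn total [ 0.03  4.98 -0.02]
  shift total [ 0.4  -0.29  0.91]  = 1 x [ 0.397 -0.293  0.906]
  shift total [-1.35  0.    0.49]  = 2 x [-0.673  0.     0.245]
```

send_rows(translation=[[0,0,0],[0,0,0],[0,0,0],[0,0,0],[0,0,0]], rotation=[[0,1,0],[0,1,0],[0,1,0],[0,1,0],[0,1,0]], grip=[50,50,50,50,50])

```text
time: 29.7
eef_pos: [0.5009, -0.2509, 0.1079]
tcp_rot: [0.651, 0.497, 0.456, -0.349]
contact_force: [-0.1, 0.3, -2.5]
opening: 0.684
```

send_rows(translation=[[0,0,0],[-0.65,0,0.24],[-0.55,0,0.2],[0,0,0],[0,0,0]], rotation=[[0,0,0],[0,0,0],[0,0,0],[0,0,0],[0,0,0]], grip=[50,50,50,50,50])

```text
time: 30.32
eef_pos: [0.5011, -0.2503, 0.0699]
tcp_rot: [0.651, 0.498, 0.456, -0.349]
contact_force: [-0.1, 0.7, -1.3]
opening: 0.685
```

Run:
```python
from h import *
plan([(.50,-.251,.067,75,70)])
c2=cam('side','s8.png'); c=cam('top','t8.png')
o=np.hstack([c2['image'][190:330,200:340],cv2.convertScaleAbs(c['image'][160:300,270:410],alpha=1.3)])
cv2.imwrite('pics/s8c.png',cv2.resize(o,None,fx=2.8,fy=2.8,interpolation=cv2.INTER_CUBIC))
```

```text
t 30.32 p [ 0.5011 -0.2503  0.0699] th 74.8 zax [ 0.246  0.907 -0.342] F [-0.1  0.7 -1.3] open 0.685 q [-0.98  0.65  1.75  0.8   1.74 -1.03]
  shift total [-0.1  -0.03  0.  ]  = 1 x [-0.103 -0.031  0.004]
```

View pics/s8c.png

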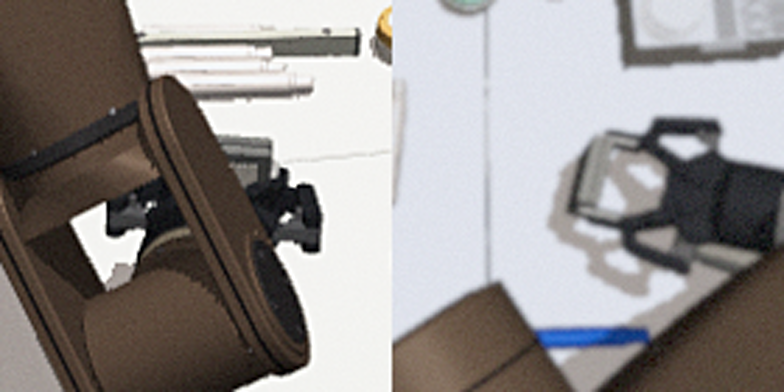

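The top view shows the case held on edge in the fingers, its upper edge a strip at (595,175), clear of the other things. Now lower it until it touches.

send_rows(translation=[[-0.14,0,0.05],[0,0,0],[0,0,0]], rotation=[[0,0,0],[0,0,0],[0,0,0]], grip=[50,50,50])

```text
time: 30.8
eef_pos: [0.501, -0.2505, 0.0655]
tcp_rot: [0.651, 0.498, 0.456, -0.348]
contact_force: [-0.3, 0.7, -1.0]
opening: 0.681
```

send_rows(translation=[[-0.06,0,0.02],[0,0,0],[0,0,0]], rotation=[[0,0,0],[0,0,0],[0,0,0]], grip=[50,50,50])

```text
time: 31.18
eef_pos: [0.501, -0.2505, 0.0636]
tcp_rot: [0.651, 0.498, 0.456, -0.348]
contact_force: [-0.4, -0.5, -2.0]
opening: 0.683
```

send_rows(translation=[[-0.06,0,0.02],[0,0,0],[0,0,0]], rotation=[[0,0,0],[0,0,0],[0,0,0]], grip=[50,50,50])

```text
time: 31.55
eef_pos: [0.501, -0.2505, 0.0617]
tcp_rot: [0.651, 0.498, 0.456, -0.348]
contact_force: [-0.3, 0.3, -1.2]
opening: 0.686
```

send_rows(translation=[[-0.06,0,0.02],[0,0,0],[0,0,0]], rotation=[[0,0,0],[0,0,0],[0,0,0]], grip=[50,50,50])

```text
time: 31.92
eef_pos: [0.501, -0.2507, 0.0616]
tcp_rot: [0.65, 0.497, 0.457, -0.349]
contact_force: [-1.3, 0.3, 6.0]
opening: 0.686
```

send_rows(translation=[[-0.06,0,0.02],[0,0,0],[0,0,0]], rotation=[[0,0,0],[0,0,0],[0,0,0]], grip=[50,50,50])

```text
time: 32.3
eef_pos: [0.501, -0.2508, 0.0616]
tcp_rot: [0.648, 0.497, 0.458, -0.35]
contact_force: [-2.3, 0.8, 10.4]
opening: 0.684
```

send_rows(translation=[[-0.06,0,0.02],[0,0,0],[0,0,0]], rotation=[[0,0,0],[0,0,0],[0,0,0]], grip=[50,50,50])

```text
time: 32.67
eef_pos: [0.501, -0.2509, 0.0616]
tcp_rot: [0.647, 0.497, 0.459, -0.351]
contact_force: [-3.7, 0.3, 16.0]
opening: 0.687
```

send_rows(translation=[[0.12,0,-0.04],[0,0,0],[0,0,0],[0,0,0],[0,0,0]], rotation=[[0,0,0],[0,0,0],[0,0,0],[0,0,0],[0,0,0]], grip=[50,64,70,80,80])

```text
time: 33.3
eef_pos: [0.5009, -0.2505, 0.0595]
tcp_rot: [0.651, 0.497, 0.456, -0.349]
contact_force: [-0.7, -0.2, -0.6]
opening: 0.938
```

send_rows(translation=[[0,0,-0.5],[0,0,-0.8],[0,0,-0.8],[0.4,0,-0.8],[0.8,0,0]], rotation=[[0,0,0],[0,0,0],[0,0,0],[0,0,0],[0,0,0]], grip=[80,80,80,80,80])

```text
time: 33.92
eef_pos: [0.4822, -0.3213, 0.1246]
tcp_rot: [0.652, 0.497, 0.456, -0.347]
contact_force: [0.7, -0.4, -0.1]
opening: 0.933
```

send_rows(translation=[[0.9,0,0],[0.9,0,0],[0.9,0,0],[0.9,0,0],[0,0,0]], rotation=[[0,0,0],[0,0,0],[0,0,0],[0,0,0],[0,0,0]], grip=[80,80,80,80,80])

```text
time: 34.55
eef_pos: [0.4928, -0.2837, 0.2275]
tcp_rot: [0.651, 0.499, 0.455, -0.346]
contact_force: [-0.1, -0.3, -0.6]
opening: 0.941
```

Run:
```python
from h import *
plan([(.5,-.25,.2,165,0)])
c2=cam('side','s9.png'); c=cam('top','t9.png')
o=np.hstack([c2['image'][170:370,200:340],cv2.convertScaleAbs(c['image'][140:340,270:430],alpha=1.3)])
cv2.imwrite('pics/s9c.png',cv2.resize(o,None,fx=2.6,fy=2.6,interpolation=cv2.INTER_CUBIC))
```

```text
t 34.55 p [ 0.4928 -0.2837  0.2275] th 75.5 zax [ 0.248  0.905 -0.346] F [-0.1 -0.3 -0.6] open 0.941 q [-1.02  0.44  1.7   0.82  1.93 -0.86]
  turn total [ 10.89 -10.78 -15.54]
  shift total [0.06 1.15 0.92]  = 2 x [0.029 0.574 0.458]
```

View pics/s9c.png

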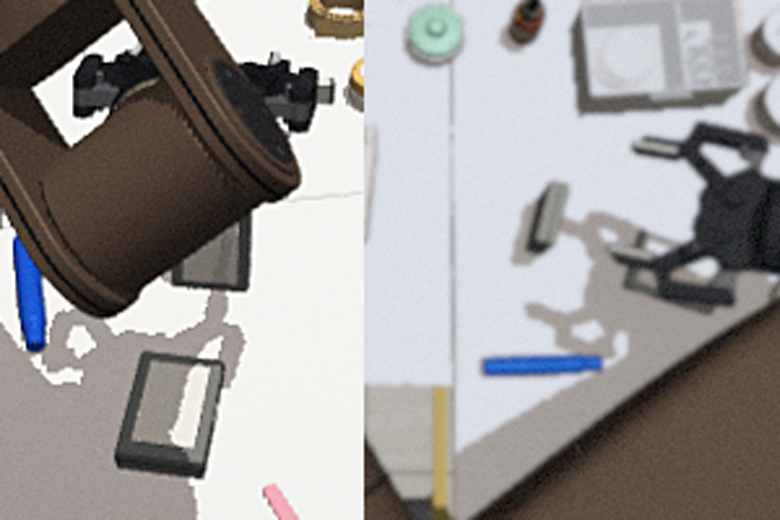

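The case stands on its short edge at (549,215) in the right half. The lower case still lies at (170,410) in the left half. Work out the regrasp from above.

Run:
```python
from h import *
c=cam('top'); s=cam('side')
P=lambda x,y,z: ray(c,270+(x-364)/2.6,140+y/2.6,z)[:2]
S=lambda x,y,z: ray(s,200+x/2.6,170+y/2.6,z)[:2]
A,B=P(561,184,.09),P(541,246,.09); d=A-B
print('standing',(A+B)/2,np.hypot(*d),np.degrees(np.arctan2(d[1],d[0])))
B0=[S(173,284,0),S(246,291,0)]; print('standing near bottom edge',B0)
q=[S(*p,.02) for p in ((145,352),(223,360),(210,466),(118,458))]; print('lower',np.round(q,4),np.mean(q,0))
v=(q[0]+q[1]-q[2]-q[3])/2; print(np.hypot(*v),np.degrees(np.arctan2(v[1],v[0])))
plan([(.499,-.2584,.2,-15,0),(.499,-.2584,.058,-15,0)])
```

```text
standing [ 0.496569   -0.25852423] 0.062121302243889995 -18.799303957393622
standing near bottom edge [array([ 0.47097795, -0.25652719]), array([ 0.52586579, -0.27258103])]
lower [[ 0.4397 -0.3418]
 [ 0.4933 -0.3575]
 [ 0.47   -0.4456]
 [ 0.4119 -0.4303]] [ 0.45373671 -0.39379281]
0.09187042565491493 73.87453480047681
t 34.75 p [ 0.492  -0.2824  0.2237] th 74.5 zax [ 0.246  0.907 -0.341] F [-0.2  0.3 -0.9] open 0.937 q [-1.02  0.45  1.7   0.82  1.93 -0.86]
  turn total [-10.86 -10.88  15.47]
  shift total [ 0.02 -0.83  0.79]  = 1 x [ 0.019 -0.835  0.79 ]
  shift total [0.   0.   4.73]  = 5 x [0.    0.    0.947]
```

send_rows(translation=[[0,0,0],[0,0,0],[0,0,0],[0,0,0],[0,0,0]], rotation=[[-0.68,-0.68,0.967],[-0.68,-0.68,0.967],[-0.68,-0.68,0.967],[-0.68,-0.68,0.967],[-0.68,-0.68,0.967]], grip=[80,80,80,80,80])

```text
time: 35.38
eef_pos: [0.4919, -0.2822, 0.2235]
tcp_rot: [0.844, 0.323, 0.34, -0.26]
contact_force: [0.9, 0.2, 0.4]
opening: 0.938
```

send_rows(translation=[[0,0,0],[0,0,0],[0,0,0],[0,0,0],[0,0,0]], rotation=[[-0.68,-0.68,0.967],[-0.68,-0.68,0.967],[-0.68,-0.68,0.967],[-0.68,-0.68,0.967],[-0.68,-0.68,0.967]], grip=[80,80,80,80,80])

```text
time: 36.0
eef_pos: [0.4919, -0.2821, 0.2236]
tcp_rot: [0.962, 0.122, 0.194, -0.149]
contact_force: [-0.0, -0.5, -0.2]
opening: 0.935
```

send_rows(translation=[[0,0,0],[0,0,0],[0,0,0],[0,0,0],[0,0,0]], rotation=[[-0.68,-0.68,0.967],[-0.68,-0.68,0.967],[-0.68,-0.68,0.967],[-0.68,-0.68,0.967],[-0.68,-0.68,0.967]], grip=[60,60,60,60,60])

```text
time: 36.62
eef_pos: [0.4919, -0.2821, 0.2236]
tcp_rot: [0.995, -0.09, 0.032, -0.024]
contact_force: [-0.2, -0.3, -0.3]
opening: 0.7
```

send_rows(translation=[[0,0,0],[0,0,0],[0,0,0]], rotation=[[-0.68,-0.68,0.967],[0,0,0],[0,0,0]], grip=[60,60,60])

```text
time: 37.0
eef_pos: [0.4921, -0.282, 0.2239]
tcp_rot: [0.991, -0.13, 0.0, 0.0]
contact_force: [0.2, -0.1, -0.4]
opening: 0.704
```

Run:
```python
from h import *
plan([(.4985,-.2585,.2,-15.5,0),(.4985,-.2585,.06,-15.5,0)])
```

```text
t 37.0 p [ 0.4921 -0.282   0.2239] th -15.0 zax [ 0.001 -0.001 -1.   ] F [ 0.2 -0.1 -0.4] open 0.704 q [-0.7   0.06  1.85 -0.    1.23  1.13]
  turn total [ 0.01 -0.01  0.11]
  shift total [-0.   -0.81  0.8 ]  = 1 x [-0.003 -0.812  0.796]
  shift total [0.   0.   4.67]  = 5 x [0.    0.    0.933]
```

send_rows(translation=[[0,-0.81,0.8],[0,0,0.93],[0,0,0.93],[0,0,0.93],[0,0,0.93]], rotation=[[0,0,0.1],[0,0,0],[0,0,0],[0,0,0],[0,0,0]], grip=[60,60,60,60,60])

```text
time: 37.62
eef_pos: [0.4983, -0.2593, 0.0881]
tcp_rot: [0.991, -0.135, 0.001, 0.001]
contact_force: [-0.3, 0.7, 0.0]
opening: 0.702
```

send_rows(translation=[[0,0,0.93],[0,0,0],[0,0,0],[0,0,0],[0,0,0]], rotation=[[0,0,0],[0,0,0],[0,0,0],[0,0,0],[0,0,0]], grip=[60,60,30,10,10], squeeze=50)

```text
time: 38.25
eef_pos: [0.5, -0.2597, 0.0631]
tcp_rot: [0.991, -0.135, 0.002, 0.002]
contact_force: [-1.2, -1.0, 2.3]
opening: 0.225
```

send_rows(translation=[[0,0,0],[0,0,0],[0,0,0]], rotation=[[0,0,0],[0,0,0],[0,0,0]], grip=[10,10,10])

```text
time: 38.62
eef_pos: [0.5, -0.2597, 0.0631]
tcp_rot: [0.991, -0.135, 0.002, 0.002]
contact_force: [-0.4, -0.1, 5.4]
opening: 0.224
```

Run:
```python
from h import *
p=ctrl.get_state()['eef_pos']
plan([(p[0],p[1],p[2]+.04,-5,0),(*f(-.023,.06),p[2]+.04,-5,0),(*f(-.025,.044),p[2]+.003,-5,0)])
```

```text
t 38.62 p [ 0.5    -0.2597  0.0631] th -15.5 zax [ 0.004 -0.004 -1.   ] F [-0.4 -0.1  5.4] open 0.224 q [-0.66  0.24  1.97 -0.    0.93  1.18]
  turn total [ 0.04 -0.05 -2.1 ]
  shift total [ 0.    0.   -1.33]  = 2 x [ 0.     0.    -0.667]
  shift total [ 0.01 -9.98  0.  ]  = 10 x [ 0.001 -0.998  0.   ]
  shift total [-0.08  0.53  1.23]  = 2 x [-0.038  0.266  0.617]
```

send_rows(translation=[[0,0,-0.68],[0,0,-0.68],[0,0,0],[0,0,0],[0,0,0]], rotation=[[0,0,0],[0,0,-0.7],[0,0,-0.7],[0,0,-0.7],[0,0,0]], grip=[10,10,10,10,10])

```text
time: 39.25
eef_pos: [0.4985, -0.2584, 0.1015]
tcp_rot: [0.999, -0.044, 0.0, 0.001]
contact_force: [1.1, -0.2, -0.8]
opening: 0.227
```

send_rows(translation=[[0,-1,0],[0,-1,0],[0,-1,0],[0,-1,0],[0,-1,0]], rotation=[[0,0,0],[0,0,0],[0,0,0],[0,0,0],[0,0,0]], grip=[10,10,10,10,10])

```text
time: 39.88
eef_pos: [0.5117, -0.1083, 0.1013]
tcp_rot: [0.999, -0.044, 0.0, 0.001]
contact_force: [0.8, -0.5, -1.1]
opening: 0.223
```

send_rows(translation=[[0,-1,0],[0,-1,0],[0,-1,0],[0,-1,0],[0,-1,0]], rotation=[[0,0,0],[0,0,0],[0,0,0],[0,0,0],[0,0,0]], grip=[10,10,10,10,10])

```text
time: 40.5
eef_pos: [0.5249, 0.0411, 0.101]
tcp_rot: [0.999, -0.044, 0.0, 0.001]
contact_force: [0.2, -0.2, -1.1]
opening: 0.225
```

send_rows(translation=[[0,0,0],[0,0,0]], rotation=[[0,0,0],[0,0,0]], grip=[10,10])

```text
time: 40.75
eef_pos: [0.525, 0.0397, 0.1011]
tcp_rot: [0.999, -0.044, 0.0, 0.001]
contact_force: [0.0, -0.4, -1.4]
opening: 0.224
```

Run:
```python
from h import *
p=ctrl.get_state()['eef_pos']; print(rf(p))
plan([(*f(-.025,.043),p[2],-5,0),(*f(-.025,.043),.066,-5,0)])
```

```text
[-0.02449423  0.06097385]
t 40.75 p [0.525  0.0397 0.1011] th -5.0 zax [ 0.001 -0.003 -1.   ] F [ 0.  -0.4 -1.4] open 0.224 q [-0.12  0.11  2.04 -0.    0.99  1.54]
  shift total [-0.03  0.6   0.  ]  = 1 x [-0.027  0.599  0.   ]
  shift total [0.   0.   1.17]  = 2 x [0.    0.    0.585]
```

send_rows(translation=[[0,0.3,0.3],[0,0.3,0.3],[0,0,0.55],[0,0,0],[0,0,0]], rotation=[[0,0,0],[0,0,0],[0,0,0],[0,0,0],[0,0,0]], grip=[10,10,10,10,10])

```text
time: 41.38
eef_pos: [0.5236, 0.022, 0.0666]
tcp_rot: [0.999, -0.044, 0.0, 0.001]
contact_force: [-0.1, -0.7, -1.5]
opening: 0.221
```

send_rows(translation=[[0,0,0.07],[0,0,0],[0,0,0]], rotation=[[0,0,0],[0,0,0],[0,0,0]], grip=[10,10,10])

```text
time: 41.75
eef_pos: [0.5239, 0.0221, 0.0651]
tcp_rot: [0.999, -0.044, 0.001, 0.001]
contact_force: [-0.6, 0.5, -1.3]
opening: 0.222
```

send_rows(translation=[[0,0,0.05],[0,0,0],[0,0,0]], rotation=[[0,0,0],[0,0,0],[0,0,0]], grip=[10,10,10])

```text
time: 42.12
eef_pos: [0.5237, 0.022, 0.0633]
tcp_rot: [0.999, -0.044, 0.001, 0.001]
contact_force: [-0.4, 0.5, -1.5]
opening: 0.227
```

send_rows(translation=[[0,0,0.03],[0,0,0],[0,0,0],[0,0,0],[0,0,0]], rotation=[[0,0,0],[0,0,0],[0,0,0],[0,0,0],[0,0,0]], grip=[10,10,25,35,50])

```text
time: 42.75
eef_pos: [0.5237, 0.022, 0.0623]
tcp_rot: [0.999, -0.044, 0.001, 0.001]
contact_force: [0.1, 0.3, -1.2]
opening: 0.583
```

send_rows(translation=[[0,0,0],[0,0,-0.4],[0,0,-0.9],[0,0,-0.9],[0,0,-0.9]], rotation=[[0,0,0],[0,0,0],[0,0,0],[0,0,0],[0,0,0]], grip=[50,50,50,50,50])

```text
time: 43.38
eef_pos: [0.5238, 0.0222, 0.1573]
tcp_rot: [0.999, -0.044, 0.001, 0.001]
contact_force: [-0.5, -0.4, -0.3]
opening: 0.588
```

send_rows(translation=[[0,0.9,-0.9],[0,0.9,0],[0,0.9,0],[0,0.9,0],[0,0.9,0]], rotation=[[0,0,0],[0,0,0],[0,0,0],[0,0,0],[0,0,0]], grip=[80,80,80,80,80])

```text
time: 44.0
eef_pos: [0.5118, -0.1131, 0.1838]
tcp_rot: [0.999, -0.044, 0.001, 0.001]
contact_force: [-0.0, -0.5, 0.3]
opening: 0.939
```

Run:
```python
from h import *
c2=cam('side','s10.png'); c=cam('top','t10.png')
o=np.zeros((560,800,3),np.uint8)
a=cv2.resize(c['image'][145:275,150:250],None,fx=4,fy=4,interpolation=cv2.INTER_CUBIC)
b=cv2.resize(c2['image'][160:360,215:345],None,fx=2.75,fy=2.75,interpolation=cv2.INTER_CUBIC)
o[:a.shape[0],:a.shape[1]]=cv2.convertScaleAbs(a,alpha=1.4); o[:b.shape[0],410:410+b.shape[1]]=b
cv2.imwrite('pics/st10.png',o)
# case stack colour check by top crop mean
plan([(.46,-.36,.2,74.5,0)])
```

```text
t 44.1 p [ 0.5119 -0.1142  0.1838] th -5.2 zax [ 0.003 -0.004 -1.   ] F [0.4 0.1 0.1] open 0.937 q [-0.41 -0.    1.99 -0.    1.15  1.25]
  turn total [  0.06  -0.   -15.94]
  shift total [-8.36  0.52 -0.54]  = 9 x [-0.929  0.058 -0.06 ]
```

View pics/st10.png

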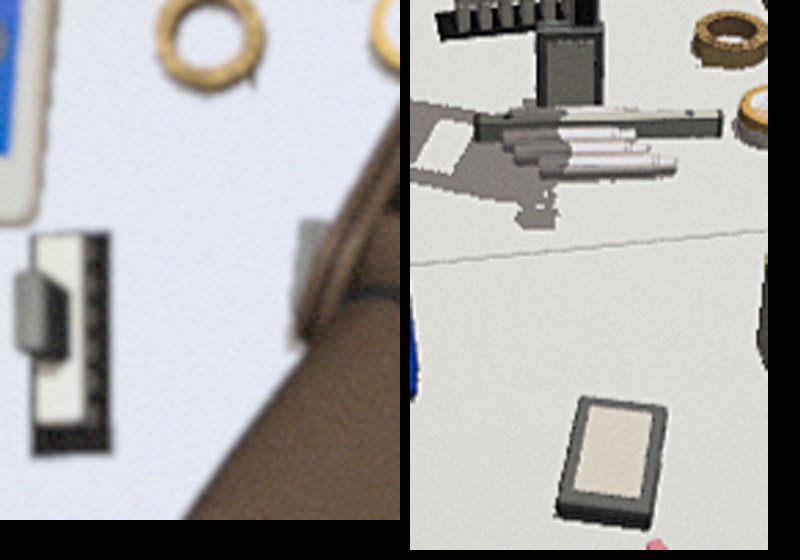

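The left case stands behind the left rod (570,65 in the side half). The rake is upright on its mat and the second case lies free at (612,462).

Run:
```python
from h import *
s=cam('side')
S=lambda x,y,z: ray(s,215+(x-410)/2.75,160+y/2.75,z)[:2]
q=[S(*p,.02) for p in ((582,397),(667,406),(653,518),(559,507))]; print('lower',np.round(q,4),np.mean(q,0))
v=(q[0]+q[1]-q[2]-q[3])/2; print(np.hypot(*v),np.degrees(np.arctan2(v[1],v[0])))
b=[S(555,517,0),S(650,529,0)]; print(b)
plan([(.458,-.345,.16,74.5,0)])
```

```text
lower [[ 0.4799 -0.3453]
 [ 0.5349 -0.3619]
 [ 0.5079 -0.4496]
 [ 0.4522 -0.4327]] [ 0.49370504 -0.39738291]
0.09173864127396303 72.65123632768722
[array([ 0.45065212, -0.42432082]), array([ 0.50815925, -0.44238186])]
t 44.15 p [ 0.5118 -0.113   0.1836] th -5.2 zax [ 0.002 -0.003 -1.   ] F [ 0.6  0.4 -0.1] open 0.937 q [-0.41 -0.    1.99 -0.    1.15  1.25]
  turn total [ 4.000e-02 -1.000e-02 -1.593e+01]
  shift total [-7.93  0.34  0.79]  = 8 x [-0.992  0.042  0.098]
```

The knock has happened: the second case moved about 40 mm to (0.493,-0.394), yaw 73°. Re-plan with that.

send_rows(translation=[[0,0,0],[0,0,0],[0,0,0],[0,0,0],[0,0,0]], rotation=[[0,0,-0.98],[0,0,-0.98],[0,0,-0.98],[0,0,-0.98],[0,0,-0.98]], grip=[80,80,80,80,80])

```text
time: 44.78
eef_pos: [0.5118, -0.1109, 0.1831]
tcp_rot: [0.985, 0.171, 0.001, 0.001]
contact_force: [0.1, 0.6, -0.6]
opening: 0.934
```

send_rows(translation=[[0,0,0],[0,0,0],[0,0,0],[0,0,0],[0,0,0]], rotation=[[0,0,-0.98],[0,0,-0.98],[0,0,-0.98],[0,0,-0.98],[0,0,-0.98]], grip=[80,80,80,80,80])

```text
time: 45.4
eef_pos: [0.5118, -0.111, 0.1832]
tcp_rot: [0.927, 0.376, 0.0, 0.001]
contact_force: [-0.8, -0.3, -0.2]
opening: 0.937
```

send_rows(translation=[[0,0,0],[0,0,0],[0,0,0],[0,0,0],[0,0,0]], rotation=[[0,0,-0.98],[0,0,-0.98],[0,0,-0.98],[0,0,-0.98],[0,0,-0.98]], grip=[80,80,80,80,80])

```text
time: 46.02
eef_pos: [0.5118, -0.111, 0.1832]
tcp_rot: [0.826, 0.564, 0.0, 0.001]
contact_force: [-0.2, -0.5, 0.6]
opening: 0.94
```

send_rows(translation=[[0,0,0],[0,0,0],[0,0,0],[0,0,0],[0,0,0]], rotation=[[0,0,-0.98],[0,-1,0],[0,-1,0],[0,-1,0],[0,-1,0]], grip=[80,80,80,80,80])

```text
time: 46.65
eef_pos: [0.5119, -0.111, 0.1834]
tcp_rot: [0.789, 0.588, -0.14, 0.106]
contact_force: [0.1, 0.4, -0.4]
opening: 0.937
```

Run:
```python
from h import *
plan([(.499,-.3757,.14,73,-20),(.499,-.3757,.03,73,-20),(.499,-.3757,.006,73,-20)])
```

```text
t 46.65 p [ 0.5119 -0.111   0.1834] th 73.4 zax [-0.096 -0.333 -0.938] F [ 0.1  0.4 -0.4] open 0.937 q [-0.24  0.04  1.97 -0.39  1.17  0.21]
  turn total [0.06 0.05 0.07]
  shift total [-7.55  2.17  4.29]  = 8 x [-0.944  0.271  0.536]
  shift total [1.25 0.   3.45]  = 4 x [0.314 0.    0.861]
  shift total [0.27 0.   0.75]  = 1 x [0.274 0.    0.752]
```

send_rows(translation=[[-0.94,0.27,0.53],[-0.94,0.27,0.53],[-0.94,0.27,0.53],[-0.94,0.27,0.53],[-0.94,0.27,0.53]], rotation=[[0,0,0],[0,0,0],[0,0,0],[0,0,0],[0,0,0]], grip=[80,80,80,80,80])

```text
time: 47.28
eef_pos: [0.5052, -0.2767, 0.1569]
tcp_rot: [0.79, 0.588, -0.139, 0.105]
contact_force: [1.1, -0.3, -0.2]
opening: 0.937
```

send_rows(translation=[[-0.94,0.27,0.53],[-0.94,0.27,0.53],[-0.94,0.27,0.53],[0,0,0],[0,0,0]], rotation=[[0,0,0],[0,0,0],[0,0,0],[0,0,0],[0,0,0]], grip=[80,80,80,80,80])

```text
time: 47.9
eef_pos: [0.501, -0.3745, 0.1411]
tcp_rot: [0.79, 0.588, -0.139, 0.105]
contact_force: [-0.1, 0.6, 1.4]
opening: 0.937
```

Run:
```python
from h import *
plan([(.499,-.3757,.03,73,-20),(.499,-.3757,.006,73,-20)])
```

```text
t 47.9 p [ 0.501  -0.3745  0.1411] th 73.4 zax [-0.096 -0.33  -0.939] F [-0.1  0.6  1.4] open 0.937 q [-0.68  0.23  1.85 -0.4   0.96 -0.17]
  turn total [0.05 0.02 0.07]
  shift total [ 1.21 -0.05  3.5 ]  = 4 x [ 0.303 -0.013  0.875]
  shift total [0.27 0.   0.75]  = 1 x [0.274 0.    0.752]
```

send_rows(translation=[[0.3,0,0.87],[0.3,0,0.87],[0.3,0,0.87],[0.3,0,0.87],[0.14,0,0.37]], rotation=[[0,0,0],[0,0,0],[0,0,0],[0,0,0],[0,0,0]], grip=[80,80,80,80,80])

```text
time: 48.52
eef_pos: [0.5, -0.3755, 0.0172]
tcp_rot: [0.789, 0.589, -0.14, 0.104]
contact_force: [-0.2, 1.1, 0.7]
opening: 0.936
```

send_rows(translation=[[0.1,0,0.3],[0,0,0],[0,0,0]], rotation=[[0,0,0],[0,0,0],[0,0,0]], grip=[80,80,80])

```text
time: 48.9
eef_pos: [0.501, -0.3783, 0.0104]
tcp_rot: [0.79, 0.588, -0.139, 0.106]
contact_force: [0.8, 0.4, 0.5]
opening: 0.933
```

Run:
```python
from h import *
plan([(.499,-.3757,.006,73,-20)])
c2=cam('side','s11.png')
cv2.imwrite('pics/s11c.png',cv2.resize(c2['image'][240:380,200:340],None,fx=4,fy=4,interpolation=cv2.INTER_CUBIC))
```

```text
t 48.9 p [ 0.501  -0.3783  0.0104] th 73.3 zax [-0.095 -0.331 -0.939] F [0.8 0.4 0.5] open 0.933 q [-0.68  0.43  1.88 -0.48  0.75 -0.05]
  turn total [0.07 0.03 0.06]
  shift total [ 0.11 -0.09  0.12]  = 1 x [ 0.11  -0.091  0.117]
```

send_rows(translation=[[0.1,-0.08,0.13],[0,0,0],[0,0,0],[0,0,0],[0,0,0]], rotation=[[0,0,0],[0,0,0],[0,0,0],[0,0,0],[0,0,0]], grip=[80,70,50,50,50], squeeze=60)

```text
time: 49.58
eef_pos: [0.4988, -0.3759, 0.005]
tcp_rot: [0.79, 0.588, -0.139, 0.106]
contact_force: [1.0, 1.6, 2.6]
opening: 0.684
```

send_rows(translation=[[0,0,0],[-0.1,0,-0.3],[-0.24,0,-0.71],[-0.24,0,-0.71],[0,0,0]], rotation=[[0,0,0],[0,0,0],[0,0,0],[0,0,0],[0,0,0]], grip=[50,50,50,50,50])

```text
time: 50.2
eef_pos: [0.5007, -0.3759, 0.0631]
tcp_rot: [0.79, 0.588, -0.139, 0.109]
contact_force: [0.9, 0.1, -1.9]
opening: 0.684
```

Run:
```python
from h import *
p=ctrl.get_state()['eef_pos']
plan([(p[0],p[1],.11,73,-20),(.52,-.25,.11,73,-20),(.52,-.25,.11,85,70)])
```

```text
t 50.2 p [ 0.5007 -0.3759  0.0631] th 73.2 zax [-0.091 -0.334 -0.938] F [ 0.9  0.1 -1.9] open 0.684 q [-0.68  0.34  1.88 -0.45  0.83 -0.1 ]
  turn total [0.12 0.05 0.04]
  shift total [-0.53 -0.   -1.47]  = 2 x [-0.267 -0.    -0.734]
  shift total [ 3.95 -0.61 -1.44]  = 4 x [ 0.987 -0.153 -0.359]
  turn total [ 1.13 17.93 -2.42]
  shift total [0. 0. 0.]  = 1 x [0. 0. 0.]
```

send_rows(translation=[[-0.27,0,-0.73],[-0.27,0,-0.73],[0.99,-0.15,-0.36],[0.99,-0.15,-0.36],[0.99,-0.15,-0.36]], rotation=[[0,0,0],[0,0,0],[0,0,0],[0,0,0],[0,0,0]], grip=[50,50,50,50,50])

```text
time: 50.82
eef_pos: [0.5128, -0.2789, 0.1063]
tcp_rot: [0.79, 0.588, -0.139, 0.105]
contact_force: [0.7, 0.5, -1.1]
opening: 0.682
```

send_rows(translation=[[0.99,-0.15,-0.36],[0,0,0],[0,0,0],[0,0,0],[0,0,0]], rotation=[[0,0,0],[0.063,0.996,-0.134],[0.063,0.996,-0.134],[0.063,0.996,-0.134],[0.063,0.996,-0.134]], grip=[50,50,50,50,50])

```text
time: 51.45
eef_pos: [0.5177, -0.2481, 0.1064]
tcp_rot: [0.789, 0.615, -0.008, -0.011]
contact_force: [-0.4, -0.8, -1.8]
opening: 0.681
```

send_rows(translation=[[0,0,0],[0,0,0],[0,0,0],[0,0,0],[0,0,0]], rotation=[[0.063,0.996,-0.134],[0.063,0.996,-0.134],[0.063,0.996,-0.134],[0.063,0.996,-0.134],[0.063,0.996,-0.134]], grip=[50,50,50,50,50])

```text
time: 52.08
eef_pos: [0.5177, -0.2485, 0.1064]
tcp_rot: [0.754, 0.62, 0.154, -0.153]
contact_force: [-0.4, -0.2, -1.4]
opening: 0.679
```

send_rows(translation=[[0,0,0],[0,0,0],[0,0,0],[0,0,0],[0,0,0]], rotation=[[0.063,0.996,-0.134],[0.063,0.996,-0.134],[0.063,0.996,-0.134],[0.063,0.996,-0.134],[0.063,0.996,-0.134]], grip=[50,50,50,50,50])

```text
time: 52.7
eef_pos: [0.5177, -0.2488, 0.1062]
tcp_rot: [0.682, 0.596, 0.308, -0.289]
contact_force: [-0.1, 0.3, -0.8]
opening: 0.686
```

send_rows(translation=[[0,0,0],[0,0,0],[0,0,0],[0,0,0],[0,0,0]], rotation=[[0.063,0.996,-0.134],[0.063,0.996,-0.134],[0.063,0.996,-0.134],[0.063,0.996,-0.134],[0,0,0]], grip=[50,50,50,50,50])

```text
time: 53.32
eef_pos: [0.5172, -0.2484, 0.1043]
tcp_rot: [0.603, 0.556, 0.421, -0.388]
contact_force: [0.6, -0.5, -1.1]
opening: 0.68
```

Run:
```python
from h import *
t=f(.003,-.088)+.004*ey
print(t)
plan([(*t,.11,85,70),(*t,.066,85,70)])
```

```text
[ 0.53720317 -0.10735342]
t 53.33 p [ 0.5172 -0.2484  0.1043] th 85.3 zax [ 0.076  0.936 -0.344] F [ 0.6 -0.5 -1.1] open 0.68 q [-0.91  0.67  1.64  0.72  1.86 -1.02]
  turn total [-0.07  0.03  0.02]
  shift total [1.8  0.26 4.39]  = 5 x [0.36  0.051 0.878]
  shift total [-1.38 -0.    0.5 ]  = 2 x [-0.689 -0.     0.251]
```

send_rows(translation=[[0.36,0.05,0.88],[0.36,0.05,0.88],[0.36,0.05,0.88],[0.36,0.05,0.88],[0.36,0.05,0.88]], rotation=[[0,0,0],[0,0,0],[0,0,0],[0,0,0],[0,0,0]], grip=[50,50,50,50,50])

```text
time: 53.95
eef_pos: [0.5369, -0.1054, 0.1113]
tcp_rot: [0.603, 0.557, 0.421, -0.387]
contact_force: [0.2, 0.8, -0.8]
opening: 0.688
```

send_rows(translation=[[0,0,0],[-0.6,0,0.22],[-0.5,0,0.18],[0,0,0],[0,0,0]], rotation=[[0,0,0],[0,0,0],[0,0,0],[0,0,0],[0,0,0]], grip=[50,50,50,50,50])

```text
time: 54.58
eef_pos: [0.5365, -0.1073, 0.0751]
tcp_rot: [0.603, 0.555, 0.421, -0.388]
contact_force: [0.1, 0.1, -0.8]
opening: 0.68
```

Run:
```python
from h import *
p=ctrl.get_state()['eef_pos']; print(rf(p))
plan([(p[0],p[1],.064,85,70)])
c2=cam('side','s12.png')
cv2.imwrite('pics/s12c.png',cv2.resize(c2['image'][120:280,200:370],None,fx=3.5,fy=3.5,interpolation=cv2.INTER_CUBIC))
```

```text
[ 0.00233799 -0.08401458]
t 54.58 p [ 0.5365 -0.1073  0.0751] th 85.4 zax [ 0.077  0.936 -0.343] F [ 0.1  0.1 -0.8] open 0.68 q [-0.75  0.6   1.82  0.84  1.69 -1.02]
  turn total [-0.06  0.02  0.03]
  shift total [-0.35 -0.    0.13]  = 1 x [-0.349 -0.     0.127]
```

send_rows(translation=[[-0.26,0,0.1],[0,0,0],[0,0,0]], rotation=[[0,0,0],[0,0,0],[0,0,0]], grip=[50,50,50])

```text
time: 55.0
eef_pos: [0.5366, -0.1067, 0.0672]
tcp_rot: [0.602, 0.556, 0.421, -0.388]
contact_force: [1.0, 0.3, -1.1]
opening: 0.682
```

send_rows(translation=[[-0.08,0,0.03],[0,0,0],[0,0,0]], rotation=[[0,0,0],[0,0,0],[0,0,0]], grip=[50,50,50])

```text
time: 55.38
eef_pos: [0.5367, -0.1067, 0.0647]
tcp_rot: [0.602, 0.556, 0.421, -0.388]
contact_force: [-0.8, 0.3, -1.0]
opening: 0.685
```

send_rows(translation=[[-0.06,0,0.02],[0,0,0],[0,0,0]], rotation=[[0,0,0],[0,0,0],[0,0,0]], grip=[50,50,50])

```text
time: 55.75
eef_pos: [0.5367, -0.1069, 0.0647]
tcp_rot: [0.601, 0.556, 0.422, -0.389]
contact_force: [-1.8, -0.7, 5.6]
opening: 0.681
```

Contact is at the expected height. Release and retreat backwards.

send_rows(translation=[[0.05,0,-0.02],[0,0,0],[0,0,0],[0,0,0],[0,0,0]], rotation=[[0,0,0],[0,0,0],[0,0,0],[0,0,0],[0,0,0]], grip=[50,64,70,80,80])

```text
time: 56.38
eef_pos: [0.5365, -0.1068, 0.0642]
tcp_rot: [0.603, 0.556, 0.421, -0.388]
contact_force: [0.0, 0.1, -0.1]
opening: 0.937
```

send_rows(translation=[[0,0,-0.5],[0,0,-0.8],[0,0,-0.8],[0.4,0,-0.8],[0.8,0,0]], rotation=[[0,0,0],[0,0,0],[0,0,0],[0,0,0],[0,0,0]], grip=[80,80,80,80,80])

```text
time: 57.0
eef_pos: [0.5312, -0.1796, 0.1293]
tcp_rot: [0.604, 0.556, 0.422, -0.386]
contact_force: [0.5, 0.7, 1.1]
opening: 0.94
```

send_rows(translation=[[0.8,0,-0.9],[0.8,0,-0.9],[0.8,0,-0.9],[0.8,0,-0.9],[0,0,0]], rotation=[[0,0,0],[0,0,0],[0,0,0],[0,0,0],[0,0,0]], grip=[80,80,80,80,80])

```text
time: 57.62
eef_pos: [0.5258, -0.2474, 0.2589]
tcp_rot: [0.603, 0.558, 0.421, -0.384]
contact_force: [0.1, 0.4, 0.1]
opening: 0.938
```

Run:
```python
from h import *
plan([(.5,-.4,.2,85,0)])
c2=cam('side','s13.png'); c=cam('top','t13.png')
o=np.zeros((600,800,3),np.uint8)
a=cv2.resize(c['image'][140:270,145:265],None,fx=3.3,fy=4.4*.75,interpolation=cv2.INTER_CUBIC)
b=cv2.resize(c2['image'][110:270,220:350],None,fx=3,fy=3,interpolation=cv2.INTER_CUBIC)
o[:a.shape[0],:a.shape[1]]=cv2.convertScaleAbs(a,alpha=1.4); o[:b.shape[0],405:405+b.shape[1]]=b
cv2.imwrite('pics/st13.png',o)
```

```text
t 57.62 p [ 0.5258 -0.2474  0.2589] th 86.2 zax [ 0.08   0.933 -0.35 ] F [0.1 0.4 0.1] open 0.938 q [-0.9   0.46  1.61  0.79  2.02 -0.85]
  turn total [  0.04 -13.91   0.09]
  shift total [-5.14 -0.41  1.96]  = 6 x [-0.857 -0.069  0.327]
```

View pics/st13.png

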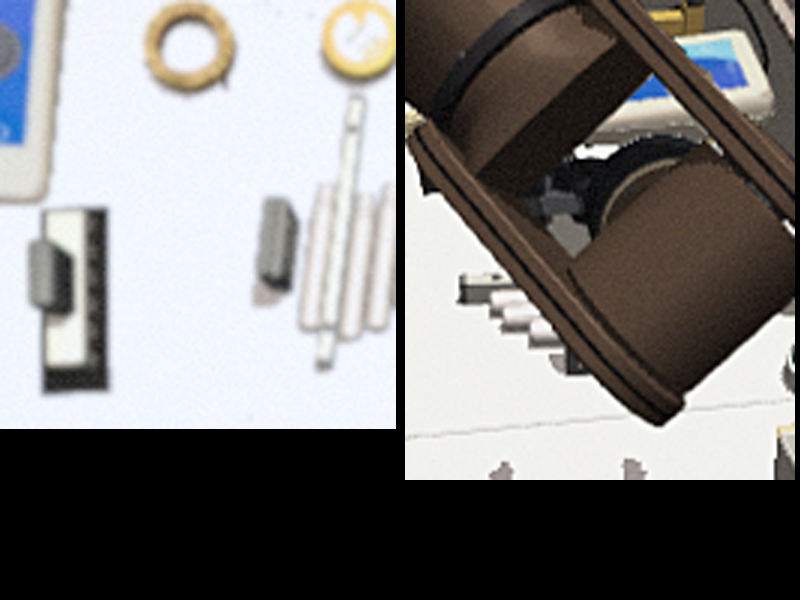

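The left case stands behind the left rod (277,245) and the rake is on its mat (65,285). The arm hides the right case, so I'll withdraw it for the last look.

send_rows(translation=[[0,0,0],[0,0,0],[0,0,0],[0,0,0],[0,0,0]], rotation=[[0,-1,0],[0,-1,0],[0,-1,0],[0,-1,0],[0,-1,0]], grip=[80,80,80,80,80])

```text
time: 58.35
eef_pos: [0.5247, -0.2434, 0.2535]
tcp_rot: [0.68, 0.627, 0.28, -0.259]
contact_force: [-0.5, 0.0, -0.6]
opening: 0.937
```

send_rows(translation=[[0,0,0],[0,0,0],[0,0,0],[0,0,0],[0,0,0]], rotation=[[0,-1,0],[0,-1,0],[0,-1,0],[0,-1,0],[0,-1,0]], grip=[80,80,80,80,80])

```text
time: 58.98
eef_pos: [0.5246, -0.2434, 0.2534]
tcp_rot: [0.724, 0.668, 0.126, -0.117]
contact_force: [0.4, -0.0, -0.7]
opening: 0.938
```

send_rows(translation=[[0,0,0],[0,0,0],[0,0,0],[0,0,0],[-0.95,-0.45,0]], rotation=[[0,-1,0],[0,-1,0],[0,-1,0],[0,-0.9,0],[0,0,0]], grip=[80,80,80,80,80])

```text
time: 59.6
eef_pos: [0.5095, -0.2686, 0.2531]
tcp_rot: [0.733, 0.68, 0.002, -0.004]
contact_force: [-0.0, -0.4, -1.0]
opening: 0.934
```

send_rows(translation=[[-0.95,-0.45,0],[-0.95,-0.45,0],[-0.95,-0.45,0],[-0.95,-0.45,0],[-0.95,-0.45,0]], rotation=[[0,0,0],[0,0,0],[0,0,0],[0,0,0],[0,0,0]], grip=[80,80,80,80,80])

```text
time: 60.22
eef_pos: [0.4296, -0.4078, 0.2519]
tcp_rot: [0.735, 0.678, 0.003, -0.004]
contact_force: [0.2, -0.5, -0.3]
opening: 0.934
```

send_rows(translation=[[-0.95,-0.45,0],[-0.95,-0.45,0],[-0.95,-0.45,0],[-0.95,-0.45,0],[0,0,0]], rotation=[[0,0,0],[0,0,0],[0,0,0],[0,0,0],[0,0,0]], grip=[80,80,80,80,80])

```text
time: 60.85
eef_pos: [0.3662, -0.5177, 0.2509]
tcp_rot: [0.736, 0.677, 0.003, -0.004]
contact_force: [0.6, 0.5, -0.7]
opening: 0.941
```

Run:
```python
from h import *
plan([(.35,-.56,.26,85,0)])
c2=cam('side','s14.png'); c=cam('top','t14.png')
print(proj(c,(*ctrl.get_state()['eef_pos'],)))
o=np.zeros((600,800,3),np.uint8)
a=cv2.resize(c['image'][140:270,160:290],None,fx=3,fy=3,interpolation=cv2.INTER_CUBIC)
b=cv2.resize(c2['image'][110:270,220:350],None,fx=3,fy=3,interpolation=cv2.INTER_CUBIC)
o[:a.shape[0],:a.shape[1]]=cv2.convertScaleAbs(a,alpha=1.4); o[:b.shape[0],405:405+b.shape[1]]=b
o[395:600,:280]=cv2.resize(c['image'],(280,205))
cv2.imwrite('pics/st14.png',o)
```

```text
t 60.85 p [ 0.3662 -0.5177  0.2509] th 85.2 zax [-0.001  0.01  -1.   ] F [ 0.6  0.5 -0.7] open 0.941 q [-1.12  0.19  1.66  0.    1.3  -1.03]
  turn total [-0.02 -0.11  0.05]
  shift total [-1.45 -0.41 -0.3 ]  = 2 x [-0.725 -0.207 -0.151]
[482.64004574 274.24472713]
```

View pics/st14.png

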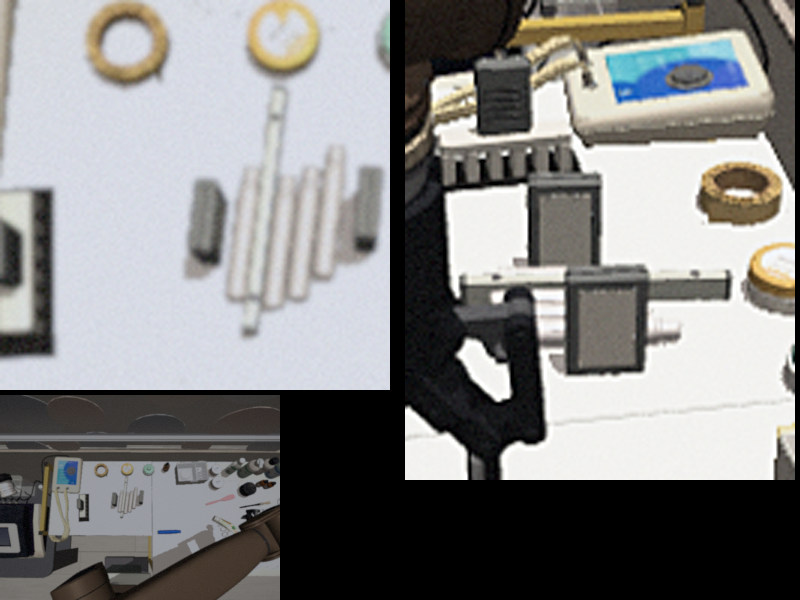

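Both cases stand upright as bookends at (207,220) and (368,210). The four rods are parallel to the rail and the rake is on its mat. A numeric check, then hand in.

Run:
```python
from h import *
c=cam('top'); s=cam('side')
P=lambda x,y,z: ray(c,160+x/3,140+y/3,z)[:2]
S=lambda x,y,z: ray(s,220+(x-405)/3,110+y/3,z)[:2]
def show(n,A,B): d=A-B; print(n,'rail mid',rf((A+B)/2).round(4),'len',np.hypot(*d).round(3),'ang',np.degrees(np.arctan2(d[1],d[0])).round(1))
show('case R',P(372,167,.09),P(364,241,.09)); show('case L',P(206,180,.09),P(199,254,.09))
show('case R near bottom',S(643,373,0),S(567,373,0)); show('case R near top',S(648,277,.09),S(566,277,.09))
show('case L near top',S(600,183,.09),S(529,185,.09))
for n,a,b in (('L',(250,168),(234,300)),('R1',(287,177),(271,308)),('R2',(311,167),(298,298)),('R3',(335,147),(322,277))): show(n,P(*a,.018),P(*b,.018))
print(ctrl.get_state()['time'])
ticket.sign_off()
```

```text
case R rail mid [-0.0011 -0.0913] len 0.062 ang -5.9
case L rail mid [-0.0266  0.0419] len 0.062 ang -3.9
case R near bottom rail mid [ 0.0026 -0.0966] len 0.058 ang -8.4
case R near top rail mid [ 0.0025 -0.0981] len 0.059 ang -8.3
case L near top rail mid [-0.023  0.032] len 0.057 ang -5.1
L rail mid [-0.0255  0.0155] len 0.117 ang -5.7
R1 rail mid [-0.0294 -0.0174] len 0.116 ang -6.0
R2 rail mid [-0.0182 -0.0383] len 0.116 ang -4.9
R3 rail mid [ 0.002  -0.0571] len 0.116 ang -5.2
61.05
the job is handed in; nothing more can be done
```

The job is done and handed in at 61 s of the 184 s limit. I combed the rods into two rows with the rake, put the rake back upright on its mat, and stood one case behind each row. I took the left row's case from the stack, stood it up, regripped it from above and set it down. The right row's case had been knocked about 40 mm aside, so I measured it again before picking it up and setting it down.

Last checks, by camera, in the rail's frame:

| Item | Limit | Measured |
|---|---|---|
| Left rod, distance from rail centre line | within 58 mm | 15.5 mm |
| Right rods, distance from rail centre line | within 78 mm | 17, 38 and 57 mm |
| Rods, lengthwise offset from rail middle | within 60 mm | up to 29 mm |
| Rods, angle to rail | 8° | about 1° |
| Left case, distance behind rod middle | within 55 mm | about 26 mm |
| Right case, distance behind last rod middle | within 55 mm | about 34 mm |
| Cases, facing the rail | 14° | within 3° |

- **Right case:** its near face measured the same at top and bottom to 1.5 mm, so it stands upright. I did not make the same measurement on the left case, which looked upright in the last picture.
- **Rake:** it looked upright in the last picture. I set it down at about the mat's middle and did not measure it again.
- **Disagreement:** the two cameras differ by about 4 mm on the right case's position, and by about 2.5° on its heading. Both are well within the limits.
- **Failures:** no check failed.

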